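# Balance an iron head on the balancing stand

## Task

The bright iron club head lies badly off centre on the small rocking table of the balancing stand, so the table hangs tilted. With light taps or pushes of the fingertips against the edges of the head, slide it over the table until it balances there and the table hangs level, then take the hand away and leave it balanced. Do not grip or lift the head, press hard on it or knock it off, and leave the things lying round the stand where they are.

Things in the scene. Friction and masses are not known exactly. Their poses are not given: they have to be found in the camera images.
- stand: balancing stand, fixed: dark round foot 112 mm across, three steel pillars, dark round top plate 96 mm across, its upper side 131 mm over the bench (nuts and a bearing collar stand 6 mm higher). Origin: centre of its underside, on the upright middle axis; z up.
- rocking_table: table 48 mm across, rubber padded, on a spherical bearing on the stand's axis; a brass bob hanging between the pillars rights it. Origin: bearing centre, 134 mm over the bench; its z is the table's normal. It tips, springily, towards the side where the head's balance point lies, 0.36 to 0.5 degree per mm off the axis, up to stops at 6 degrees in two crossed directions; it settles in about 1 s.
- table_top (a point): centre of the rocking table's upper face, 20 mm above the bearing centre: 154 mm over the bench and on the stand's middle axis when level.
- club_head: bright iron club head face down on the table, 0.23 to 0.30 kg, slides at about 1 to 2.5 N. Origin on its underside, z up. Blade: 17 mm thick, upright edges, corners in its x, y (mm): (-43,-52) (-25,-62) (3,-60) (9,-50) (-16,14) (-39,16): a long edge at x = -41, a toe edge at y = -61, a slanting edge from (9,-50) to (-16,14). Round hosel 13 mm thick from (-16,26) to (46,59), its middle 7 mm up.
- balance_point (a point): the head's centre of gravity, at (-15.5, -16.7, 8.4) mm in its frame: 26 mm from the long edge, 44 mm from the toe edge, 11 mm from the slanting edge. When it stands over the stand's middle axis the table is level.
- dark_head: a black club head of the same shape lying on the bench beside the stand; to be left alone. Origin on its underside.
- marker: felt marker, 17 x 135 x 16 mm, lying on the bench beside the stand; to be left alone. Origin under its middle.
- tape_roll: roll of masking tape, 96 mm across and 25 mm high, lying on the bench beside the stand; to be left alone. Origin under its middle.
Things that resemble listed ones, but are neither listed nor needed, are in the scene too. Several things look just like the stand: the one meant starts farthest to the robot's left. What is shaped like the club_head but yellow is not meant.

How it is judged:
At the end, for the whole second after the job is handed in: the bright head lies flat on the rocking table and is carried by it, its balance point within 8 mm of the table's centre, the table is level within 0.04 rad (2.3 degrees; about 5 mm off centre) and both are at rest (angle between rocking_table's own z axis and vertical below 0.04 rad and horizontal distance between balance_point and table_top below 0.008 m and z of balance_point in the frame of table_top between 0.004 and 0.013 m and contact force between club_head and rocking_table above 1 N and angle between club_head's own z axis and vertical below 0.06 rad and angular speed of rocking_table below 0.1 rad/s and linear speed of club_head below 0.02 m/s); the robot touches nothing.
It fails at once if the bright head is lifted more than 15 mm (height (world z) of balance_point above 0.178 m).
It fails at once if the bright head falls off the rocking table (height (world z) of balance_point below 0.141 m).
It fails at once if the bright head is gripped, hit or pressed with more than 15 N (contact force between the arm and club_head above 15 N).
It fails at once if a thing beside the stand is moved more than 15 mm (distance of any of dark_head, marker, tape_roll from where it was at the start of the episode above 0.015 m).
It also fails if it takes over 61 s, if anything falls off the work surface, if the arm or the gripper's body presses on something with over 40 N, if the wrist force passes 120 N, or if a joint passes its speed limit or range.

## Robot

A 6-joint arm with a two-finger parallel gripper is mounted at the origin on a cart in front of the work surface, level with it; the furniture and walls round the work are solid. World frame = base frame: x ahead of the robot, y to its left, z up, the work surface at z = 0. Lengths are in m, angles in rad, forces in N, time in s.
With the tool pointing down it reaches from about 0.275 to 0.75 m from the base axis. Payload 10.2 kg.
Tool frame: the origin (TCP) lies midway between the tips of the shut fingers; the grasp point (between the pads) lies behind it (env.grasp_offset is the z of the grasp point in the tool frame, in m); z points along the fingers, y is the direction in which the jaws open and shut (so a half turn about z gives the same grasp; the last joint's range is limited). The gripper opens to 88 mm and grips with 3 to 60 N. Pads are 18 mm wide; open, the fingers measure 123 mm over their backs; the gripper's body (75 mm by 187 mm) begins 45 mm behind the grasp point.
Start: joints at [-1.347, 0.313, 1.498, -0, 1.331, -0.223], TCP at [0.227, -0.473, 0.239] pointing down, gripper open.
Joint ranges: [-2.94, 2.94], [-0.97, 2.17], [0.19, 2.56], [-1.23, 4.37], [0.02, 3.11], [-2.88, 2.88]. Speed limits (rad/s): [2.39, 2.39, 3.01, 3.14, 3.14, 3.14].

## Interface

Orientations are given as a rotation vector (axis times angle).
In Python, from plant import env, viewer, ticket gives the robot as it stands.
- The arm moves only by the shell command python3 -m jog 'ROWS' [FORCE]. ROWS is JSON, a list of rows, each a list of 3 entries, a list of its own where there are three numbers: the shift along the tool's x, y, z in mm, then the turn, a rotation vector about the tool's x, y, z in rad, then the opening, from 0 (shut) to 1 (fully open). In form: [[[tx, ty, tz], [ax, ay, az], claw], ...]. A call has 1 to 8 rows; each row shifts and turns the commanded pose from where the row before left it, along the tool's axes as they then stand; what a row does not reach is not made up. A row lasts 1/8 s, in which the tool goes at most 62.5 mm and 10.7 degrees, less where a joint would pass 70% of its speed; a pose out of reach is approached as far as the arm can. A call with a gripper value outside its range is refused whole. The fingers move at their own pace and stop on an object; FORCE is the grip in N (left out, the last holds). Time passes only in rows, so rows that do not move let the fingers close. It gives the time, the measured TCP pose, the force and the opening at its end, in the units of the state.
- env.sense(): the state, without advancing time (a new reading comes with each control period).
- viewer.get_image(name): name is "scene" or "top" or "wrist"; returns a dict with "color" (480x640x3 uint8, red, green, blue), "camera_matrix" (3x3 intrinsics, pixels), "rvec" (rotation vector, rad) and "tvec" (3), from world to camera coordinates, as OpenCV has them; the wrist camera has in their place "hand_eye" (4x4, takes a point from camera to tool coordinates, whose origin is the TCP and whose axes are the flange's). Camera axes: x right, y down, z forward; pixel columns grow to the right and rows downward; lengths in m; the calibration is good to about 2 mm. The wrist camera is an equidistant fisheye: a pixel r from the principal point sees the ray r / f radians off the axis. A picture is of the moment at which its call begins: read the wrist's pose just before it. There is no depth.
- ticket.finish_job(): hands the job in, once; it reports no verdict.
Trained networks look in a picture, given as the dict that the camera call returned (one of the last four; its "shot" number tells which), for a name from the list of things; names that differ only in an ending like _2 or _b are one class to them, and where a whole thing is asked for, a point or a joint stands for the part that bears it (a point fixed in the world has none). Each returns a list of dicts, best first, with "score" (0 to 1); they miss things now and then, are a little off and sometimes report something else, mostly with a low value. They report only what shows in the picture. A call takes as long as a camera call. They do not tell look-alikes from the thing itself.
- viewer.look_for(picture, query): "xyz" ([x, y, z] in m, in world coordinates, good to about 4 mm: the middle of the surface that is visible of it).
- viewer.pinpoint(picture, query): "xyz" ([x, y, z] in m, in world coordinates, good to about 4 mm: a listed point, or the origin of a listed thing).
The state is a dict: "t": time; "joint_pos": joint angles; "dq": joint speeds; "effort": joint torques, N m; "position": TCP position; "eef_rot": TCP orientation; "wrist_force": force on the tool from outside, world axes, zero at the start; "moment": the same for the moment, N m; "width": finger opening in m.
Only numpy, scipy, OpenCV 4.12 (cv2) and the standard library are available. Lean on these libraries where they do the work, as an engineer would, in place of code of your own. Each camera call takes 0.05 s, during which the arm holds its last target.

## Working session

There is one attempt and no reset: what is moved stays moved. The work goes in short steps, Python scripts to look and compute and a shell command to move; the robot and the scene stay as the last step left them, time stands still between calls to the robot, and variables do not carry over. Pictures are saved under pics/ and viewed, and the job is handed in when it is done.

```bash
ls; mkdir -p pics; cat > h.py <<'E'
import numpy as np, cv2
from plant import env, viewer, ticket
def save(p,n): cv2.imwrite('pics/'+n,p['color'][:,:,::-1])
def proj(p,X):
    q,_=cv2.projectPoints(np.array(X,float).reshape(-1,1,3),p['rvec'],p['tvec'],p['camera_matrix'],None); return q.reshape(-1,2)
def unproj(p,uv,z):
    R=cv2.Rodrigues(p['rvec'])[0]; t=np.array(p['tvec']).reshape(3)
    K=p['camera_matrix']; d=R.T@np.linalg.inv(K)@np.array([uv[0],uv[1],1.]); c=-R.T@t
    return c+d*(z-c[2])/d[2]
E
python3 - <<'E'
from h import *
s=env.sense(); print({k:np.round(v,3) for k,v in s.items()}, env.grasp_offset)
for n in ['scene','top']:
    p=viewer.get_image(n); save(p,n+'0.png')
    for q in ['stand','club_head','balance_point','table_top','rocking_table','dark_head','marker','tape_roll']:
        try:
            print(n,q,[(np.round(d['xyz'],3).tolist(),round(d['score'],2)) for d in viewer.pinpoint(p,q)][:5])
        except Exception as e: print(q,e)
p=viewer.get_image('wrist'); save(p,'wrist0.png')
E
```

```text
pics
{'t': np.float64(0.0), 'joint_pos': array([-1.347,  0.313,  1.498, -0.   ,  1.331, -0.223]), 'dq': array([-0.001,  0.001,  0.001, -0.001, -0.001,  0.   ]), 'effort': array([-3.0000e-03, -4.0222e+01, -2.5227e+01,  6.9000e-02,  3.5000e-02,
       -0.0000e+00]), 'position': array([ 0.227, -0.473,  0.238]), 'eef_rot': array([-3.062, -0.696,  0.   ]), 'wrist_force': array([ 0.264, -0.099, -1.017]), 'moment': array([ 0.006,  0.004, -0.005]), 'width': np.float64(0.088)} -0.0187
scene stand [([0.707, -0.159, 0.001], 0.75), ([0.556, 0.031, -0.001], 0.61)]
scene club_head [([0.577, 0.027, 0.154], 0.85), ([0.356, 0.052, 0.0], 0.62), ([0.554, 0.03, -0.0], 0.47)]
scene balance_point [([0.561, 0.014, 0.164], 0.76), ([0.364, 0.03, 0.007], 0.68)]
scene table_top [([0.704, -0.16, 0.151], 0.87), ([0.559, 0.031, 0.157], 0.76)]
scene rocking_table [([0.704, -0.164, 0.132], 0.88), ([0.552, 0.033, 0.137], 0.68)]
scene dark_head [([0.622, 0.215, 0.004], 0.62)]
scene marker []
scene tape_roll [([0.695, 0.018, -0.005], 0.6)]
top stand [([0.704, -0.163, -0.001], 0.74), ([0.558, 0.033, -0.003], 0.7)]
top club_head [([0.353, 0.046, -0.001], 0.87), ([0.58, 0.026, 0.151], 0.78)]
top balance_point [([0.362, 0.031, 0.004], 0.76), ([0.553, 0.02, 0.162], 0.58)]
top table_top [([0.709, -0.164, 0.15], 0.8), ([0.554, 0.029, 0.155], 0.52)]
top rocking_table [([0.702, -0.165, 0.131], 0.86), ([0.55, 0.027, 0.132], 0.42)]
top dark_head [([0.616, 0.212, 0.0], 0.89)]
top marker [([0.563, -0.159, 0.0], 0.79), ([0.577, 0.027, 0.151], 0.48)]
top tape_roll [([0.691, 0.022, 0.0], 0.91)]
```

View pics/scene0.png

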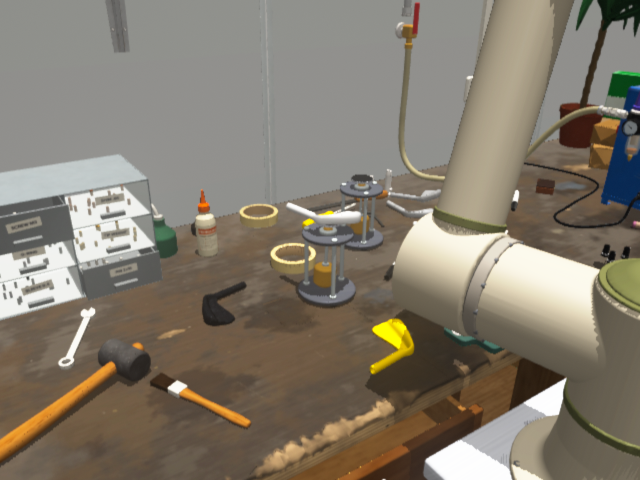

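View pics/top0.png

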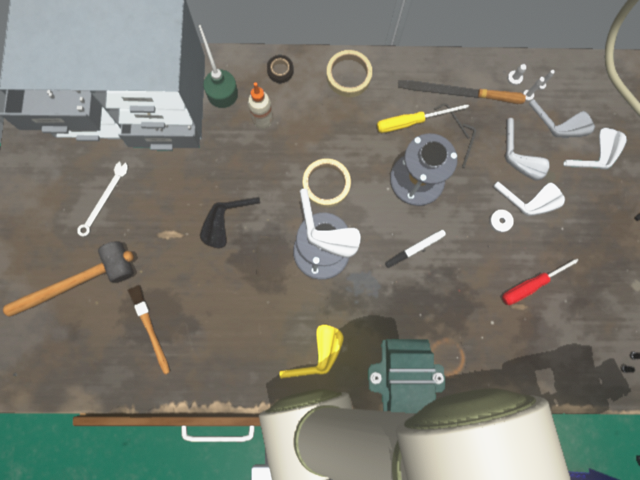

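```bash
cat >> h.py <<'E'
POLY=np.array([(-43,-52),(-25,-62),(3,-60),(9,-50),(-16,14),(-39,16)])/1000.
HOS=np.array([(-16,26),(46,59)])/1000.
def headpts(pose,z0=.154,tilt=(0,0)):
    x,y,th=pose; c,s=np.cos(th),np.sin(th); R=np.array([[c,-s],[s,c]])
    f=lambda P,z:np.c_[P@R.T+[x,y],np.full(len(P),z)]
    return f(POLY,z0+.017),f(HOS,z0+.007),f(np.array([[-.0155,-.0167]]),z0+.0084),f(POLY,z0)
def overlay(p,pose,axis,name,box,s=6,z0=.154):
    x0,y0,x1,y1=box
    im=cv2.resize(p['color'][y0:y1,x0:x1,::-1].copy(),None,fx=s,fy=s,interpolation=cv2.INTER_CUBIC)
    T=lambda X:np.round((proj(p,X)-[x0,y0]+.5)*s-.5).astype(int)
    if pose is not None:
        a,b,c,d=headpts(pose,z0)
        cv2.polylines(im,[T(a)],True,(0,0,255),1);cv2.polylines(im,[T(d)],True,(255,0,255),1);cv2.polylines(im,[T(b)],False,(0,255,0),1)
        cv2.circle(im,tuple(T(c)[0].tolist()),4,(0,0,255),-1)
    an=np.linspace(0,2*np.pi,60)
    for r,z,col in [(.048,.131,(255,255,0)),(.056,.0,(255,255,0)),(.024,.154,(0,255,255))]:
        cv2.polylines(im,[T(np.c_[axis[0]+r*np.cos(an),axis[1]+r*np.sin(an),np.full(60,z)])],True,col,1)
    cv2.imwrite('pics/'+name,im)
E
python3 - <<'E'
from h import *
p=viewer.get_image('top')
# guess: origin
o=np.array([.579,.0265]);b=np.array([.557,.017])
lb=np.array([-15.5,-16.7]); d=b-o
th=np.arctan2(d[1],d[0])-np.arctan2(lb[1],lb[0]); print(th)
overlay(p,(o[0],o[1],th),(.557,.031),'ov1.png',(280,170,380,290),5)
p=viewer.get_image('scene')
overlay(p,(o[0],o[1],th),(.557,.031),'ov1s.png',(270,190,380,310),5)
E
```

```text
-0.4150165004350246
```

View pics/ov1.png

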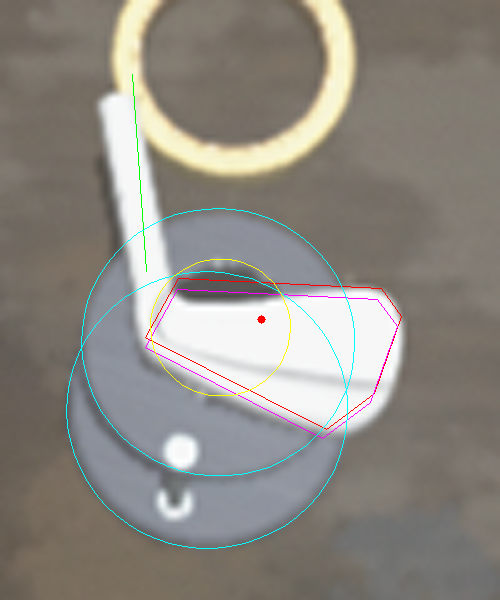

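View pics/ov1s.png

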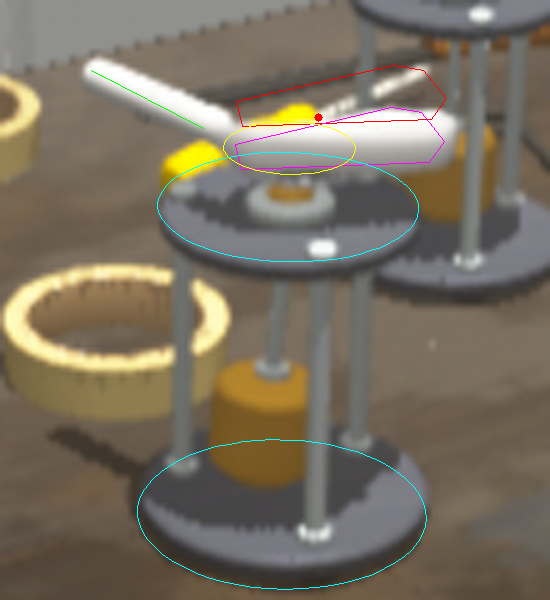

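```bash
cat > fit.py <<'E'
from h import *
from scipy.optimize import minimize
S=4
NECK=np.array([(-39,16),(-16,14),(-11,22),(-21,31),(-39,16)])/1000.
def solid(q,axis):
    # q: x,y (origin world, at table face level), th, tx, ty = components of table normal tilt (n = (tx,ty,1))
    x,y,th,tx,ty=q
    c,s=np.cos(th),np.sin(th); Rz=np.array([[c,-s,0],[s,c,0],[0,0,1]])
    Rt=cv2.Rodrigues(np.array([-ty,tx,0.]))[0]
    B=np.array([axis[0],axis[1],.134])
    f=lambda P:(Rt@(Rz@np.atleast_2d(P).T+np.array([[x-axis[0]],[y-axis[1]],[.020]]))).T+B
    return f
def parts(q,axis):
    f=solid(q,axis)
    z=lambda P,h:np.c_[P,np.full(len(P),h)]
    blade=np.r_[f(z(POLY,0)),f(z(POLY,.017))]
    a,b=np.r_[HOS[0],.007],np.r_[HOS[1],.007]
    u=(b-a)/np.linalg.norm(b-a); v=np.array([-u[1],u[0],0]); w=np.array([0,0,1])
    an=np.linspace(0,2*np.pi,16,endpoint=False)
    ring=.0065*(np.cos(an)[:,None]*v+np.sin(an)[:,None]*w)
    hos=f(np.r_[a+ring,b+ring])
    nk=np.r_[f(z(NECK,.002)),f(z(NECK,.013))]
    return [blade,hos,nk]
def render(p,q,axis,box):
    x0,y0,x1,y1=box
    m=np.zeros(((y1-y0)*S,(x1-x0)*S),np.uint8)
    for P in parts(q,axis):
        uv=((proj(p,P)-[x0,y0]+.5)*S-.5).astype(np.float32)
        h=cv2.convexHull(uv)
        cv2.fillConvexPoly(m,np.round(h*16).astype(np.int32),255,cv2.LINE_AA,4)
    return cv2.resize(m,(x1-x0,y1-y0),interpolation=cv2.INTER_AREA)/255.
def mask(p,box,lo=130,hi=215):
    x0,y0,x1,y1=box
    c=p['color'][y0:y1,x0:x1].astype(float)
    v=c.min(2); m=np.clip((v-lo)/(hi-lo),0,1)
    return m
def bp(q,axis): return solid(q,axis)(np.array([-.0155,-.0167,.0084]))[0]
def fit(views,q0,axis,tilt=True,k=None):
    ms=[(p,box,mask(p,box) if m is None else m) for p,box,m in views]
    def cost(q):
        qq=np.array(q)
        e=0
        for p,box,m in ms: e+=np.mean((render(p,qq,axis,box)-m)**2)*1e3
        return e+ 0.3*(max(0,abs(qq[3])-.105)+max(0,abs(qq[4])-.105))*1e3
    best=minimize(cost,q0,method='Nelder-Mead',options=dict(initial_simplex=np.vstack([q0]+[np.array(q0)+np.eye(5)[i]*[.006,.006,.1,.05,.05][i] for i in range(5)]),maxiter=600,xatol=1e-5,fatol=1e-4))
    return best.x,best.fun
def show(p,q,axis,name,box,s=5):
    x0,y0,x1,y1=box
    im=cv2.resize(p['color'][y0:y1,x0:x1,::-1].copy(),None,fx=s,fy=s,interpolation=cv2.INTER_CUBIC)
    for P,col in zip(parts(q,axis),[(0,0,255),(0,160,0),(255,0,0)]):
        uv=np.round((proj(p,P)-[x0,y0]+.5)*s-.5).astype(np.int32)
        cv2.polylines(im,[cv2.convexHull(uv)],True,col,1)
    for X,col in [(bp(q,axis),(0,0,255)),((axis[0],axis[1],.154),(255,0,255))]:
        cv2.circle(im,tuple(np.round((proj(p,X)[0]-[x0,y0]+.5)*s).astype(int).tolist()),4,col,-1)
    cv2.imwrite('pics/'+name,im)
E
python3 - <<'E'
from fit import *
axis=(.557,.031)
p=viewer.get_image('top'); P=viewer.get_image('scene')
bt=(290,182,370,262); bs=(280,195,366,226)
mt=mask(p,bt); ms=mask(P,bs)
# remove nuts/other: keep largest component
def big(m):
    n,l,st,_=cv2.connectedComponentsWithStats((m>.3).astype(np.uint8)); i=1+np.argmax(st[1:,4])
    return m*cv2.dilate((l==i).astype(np.uint8),np.ones((3,3)))
mt=big(mt);ms=big(ms)
cv2.imwrite('pics/m.png',np.hstack([cv2.resize((mt*255).astype(np.uint8),(400,400)),cv2.resize((ms*255).astype(np.uint8),(400,400))]))
for views in ([(p,bt,mt)],[(p,bt,mt),(P,bs,ms)]):
    q,f=fit(views,[.58,.027,-.3,0,-.07],axis)
    print(np.round(q,4),round(f,2),np.round(bp(q,axis),4), np.degrees(q[3:]).round(1))
show(p,q,axis,'f1.png',(280,170,380,290)); show(P,q,axis,'f1s.png',(270,190,380,310))
E
```

```text
[ 0.574   0.0264 -0.3344  0.0196 -0.0456] 39.61 [0.5544 0.0145 0.1617] [ 1.1 -2.6]
[ 0.5739  0.0282 -0.3364  0.0394 -0.1197] 188.89 [0.5548 0.0143 0.1607] [ 2.3 -6.9]
```

```bash
cd pics; python3 -c "
import cv2,numpy as np
a=[cv2.imread(f) for f in ('f1.png','f1s.png','m.png')]
a=[cv2.resize(x,(390,390)) if i<2 else cv2.resize(x,(780,200)) for i,x in enumerate(a)]
cv2.imwrite('c1.png',np.vstack([np.hstack(a[:2]),a[2]]))"
```

```text
(no output)
```

View pics/c1.png

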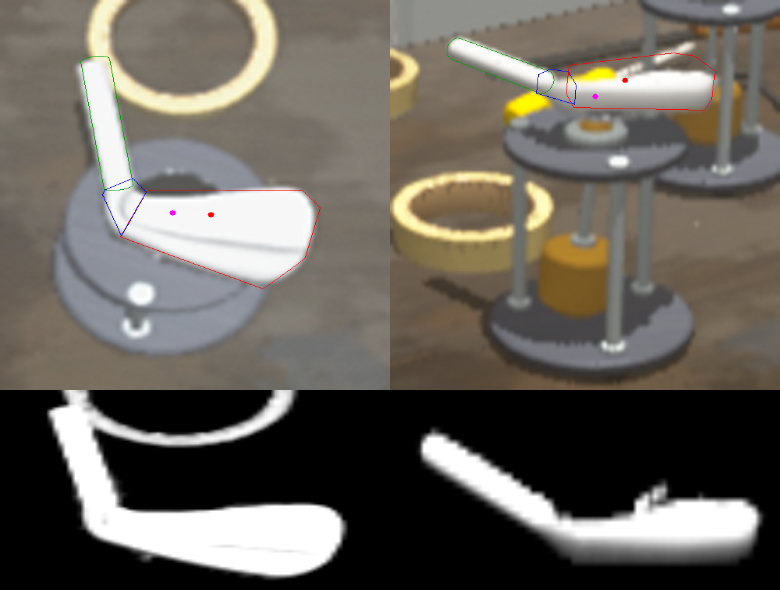

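```bash
python3 -m jog '[[[38,-20,0],[0,0,0],0],[[38,-20,0],[0,0,0],0],[[38,-20,0],[0,0,0],0],[[38,-20,0],[0,0,0],0],[[38,-20,0],[0,0,0],0],[[38,-20,0],[0,0,0],0],[[38,-20,0],[0,0,0],0],[[38,-20,0],[0,0,0],0]]' 5
python3 -m jog '[[[38,-20,0],[0,0,0],0],[[38,-20,0],[0,0,0],0],[[38,-20,0],[0,0,0],0],[[0,0,0],[0,0,-0.172],0],[[0,0,0],[0,0,-0.172],0],[[0,0,0],[0,0,-0.172],0],[[0,0,0],[0,0,-0.172],0],[[0,0,0],[0,0,-0.172],0]]'
python3 - <<'E'
from h import *
s=env.sense(); print({k:np.round(v,4) for k,v in s.items() if k in('t','position','eef_rot','wrist_force','width','joint_pos')})
R=cv2.Rodrigues(s['eef_rot'])[0]; print(R.round(3)); T=np.array([.534,-.0615,.152]); print((R.T@(T-s['position'])*1000).round(1))
p=viewer.get_image('top');save(p,'t1.png')
p=viewer.get_image('scene');save(p,'s1.png')
p=viewer.get_image('wrist');save(p,'w1.png')
E
```

```text
t: 2.15
position: [0.4326, -0.1966, 0.2389]
eef_rot: [3.063, 0.696, 0.0]
wrist_force: [0.0, -0.6, -0.4]
width: 0.01
t: 3.15
position: [0.5088, -0.0944, 0.2387]
eef_rot: [-2.489, -1.917, -0.0]
wrist_force: [-0.2, -1.1, 0.3]
width: 0.0006
{'t': np.float64(3.15), 'joint_pos': array([-0.4102,  0.2962,  1.5202,  0.    ,  1.3252, -0.152 ]), 'position': array([ 0.5088, -0.0944,  0.2387]), 'eef_rot': array([-2.489 , -1.9168, -0.    ]), 'wrist_force': array([-0.1883, -1.0613,  0.3484]), 'width': np.float64(0.0006)}
[[ 0.255  0.967 -0.   ]
 [ 0.967 -0.255  0.   ]
 [ 0.    -0.    -1.   ]]
[38.3 16.  86.7]
```

View pics/t1.png

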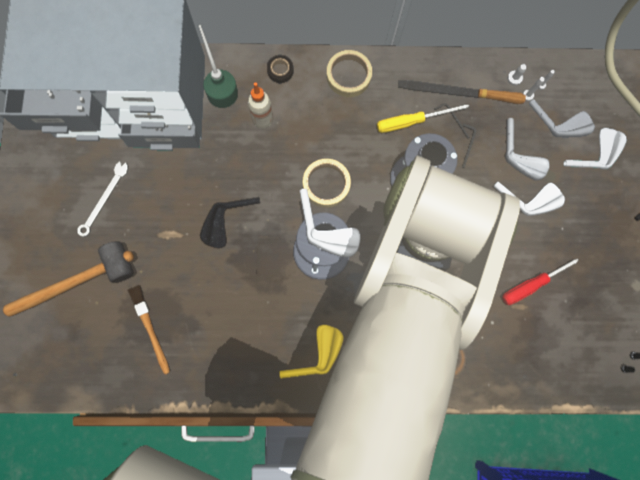

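View pics/s1.png

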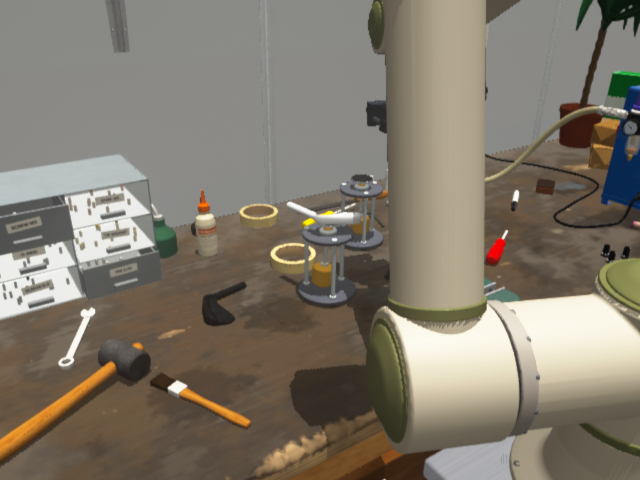

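View pics/w1.png

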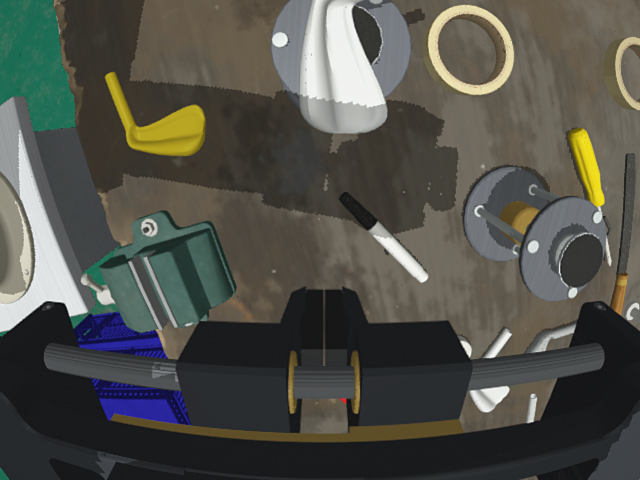

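```bash
python3 -m jog '[[[19,8,0],[0,0,0],0],[[19,8,0],[0,0,0],0],[[0,0,29],[0,0,0],0],[[0,0,29],[0,0,0],0],[[0,0,29],[0,0,0],0],[[0,0,0],[0,0,0],0],[[0,0,0],[0,0,0],0]]'
python3 - <<'E'
from h import *
s=env.sense(); print(s['position'].round(4))
p=viewer.get_image('wrist');save(p,'w2.png'); print(np.array(p['hand_eye']).round(3))
print(env.sense()['wrist_force'].round(2))
p=viewer.get_image('top');save(p,'t2.png')
p=viewer.get_image('scene');save(p,'s2.png')
E
```

```text
t: 4.18
position: [0.5346, -0.0621, 0.1529]
eef_rot: [2.495, 1.907, 0.002]
wrist_force: [-0.8, 0.0, 0.3]
width: 0.0005
[ 0.5346 -0.0621  0.1529]
[[-0.    -0.951 -0.31   0.079]
 [ 1.    -0.001  0.001  0.001]
 [-0.001 -0.31   0.951 -0.146]
 [ 0.     0.     0.     1.   ]]
[ 1.12 -0.49  1.29]
```

View pics/w2.png

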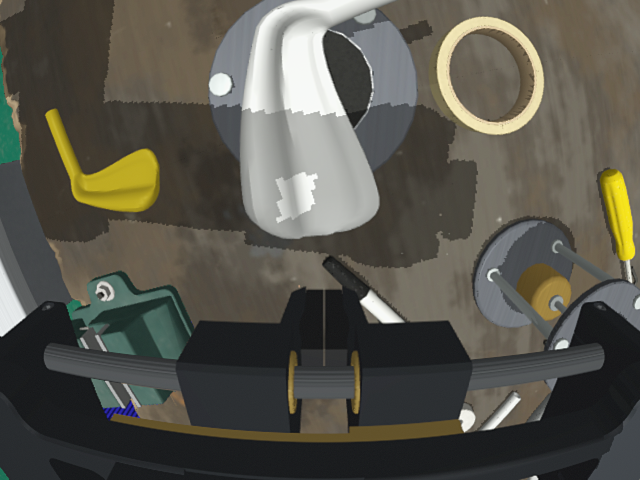

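View pics/s2.png

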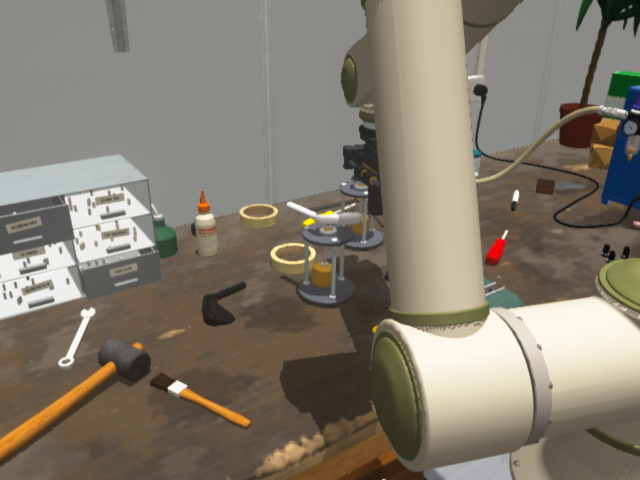

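View pics/t2.png

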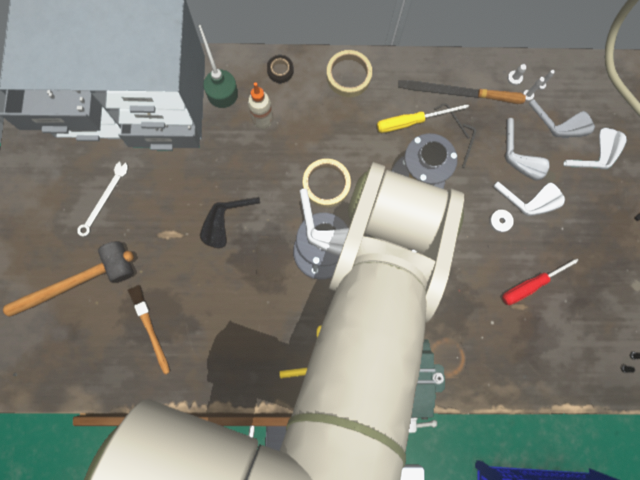

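```bash
cat >> fit.py <<'E'
def wproj(p,s,X):
    X=np.atleast_2d(X); R=cv2.Rodrigues(np.array(s['eef_rot']))[0]
    tool=(X-s['position'])@R
    H=np.array(p['hand_eye']); c=(tool-H[:3,3])@H[:3,:3]
    r=np.hypot(c[:,0],c[:,1]); a=np.arctan2(r,c[:,2]); K=p['camera_matrix']
    return np.c_[K[0,2]+K[0,0]*a*c[:,0]/r, K[1,2]+K[1,1]*a*c[:,1]/r]
def wshow(p,s,q,axis,name):
    im=p['color'][:,:,::-1].copy()
    for P,col in zip(parts(q,axis),[(0,0,255),(0,160,0),(255,0,0)]):
        cv2.polylines(im,[cv2.convexHull(np.round(wproj(p,s,P)).astype(np.int32))],True,col,1)
    an=np.linspace(0,2*np.pi,60)
    cv2.polylines(im,[np.round(wproj(p,s,np.c_[axis[0]+.048*np.cos(an),axis[1]+.048*np.sin(an),np.full(60,.131)])).astype(np.int32)],True,(255,255,0),1)
    for X,col in [(bp(q,axis),(0,0,255)),((axis[0],axis[1],.154),(255,0,255))]:
        cv2.circle(im,tuple(np.round(wproj(p,s,np.array(X))[0]).astype(int).tolist()),4,col,-1)
    cv2.imwrite('pics/'+name,im)
E
python3 -m jog '[[[7,0,0],[0,0,0],0],[[7,0,0],[0,0,0],0],[[4,0,0],[0,0,0],0],[[2,0,0],[0,0,0],0],[[0,0,0],[0,0,0],0]]'
python3 - <<'E'
from fit import *
s=env.sense();print(s['position'].round(4))
p=viewer.get_image('wrist'); wshow(p,s,[.5739,.0282,-.336,.02,-.105],(.557,.031),'w3.png')
E
```

```text
t: 4.95
position: [0.5393, -0.0426, 0.1517]
eef_rot: [-2.494, -1.91, 0.0]
wrist_force: [1.2, -0.3, 0.8]
width: 0.0004
[ 0.5393 -0.0426  0.1517]
```

View pics/w3.png

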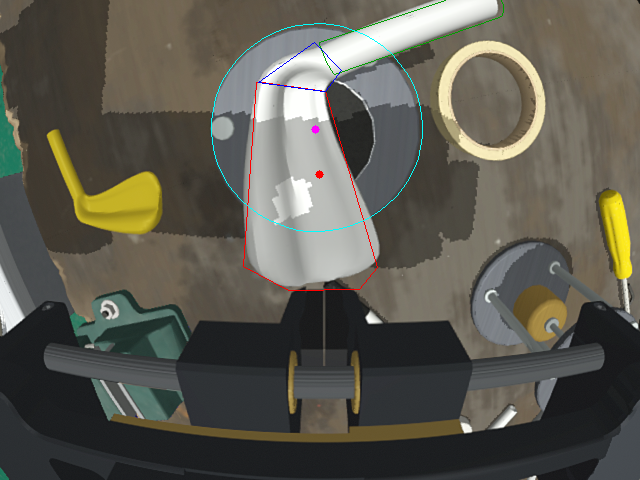

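```bash
python3 -m jog '[[[2,0,0],[0,0,0],0],[[2,0,0],[0,0,0],0],[[2,-0.2,0],[0,0,0],0],[[2,-0.2,0],[0,0,0],0],[[2,-0.2,0],[0,0,0],0],[[2,-0.2,0],[0,0,0],0]]'
python3 - <<'E'
from fit import *
s=env.sense();print(s['position'].round(4))
p=viewer.get_image('wrist'); save(p,'w4.png')
E
```

```text
t: 5.75
position: [0.5419, -0.0309, 0.1519]
eef_rot: [2.494, 1.909, 0.0]
wrist_force: [0.5, -2.5, 1.9]
width: 0.0006
[ 0.5419 -0.0309  0.1519]
```

View pics/w4.png

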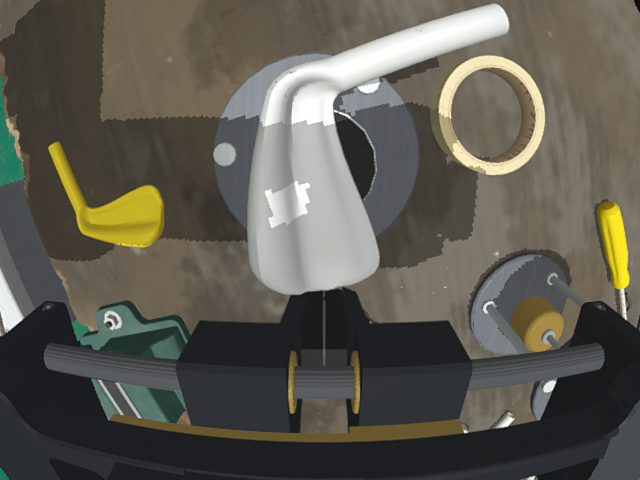

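```bash
python3 -m jog '[[[2,-0.2,0],[0,0,0],0],[[2,-0.2,0],[0,0,0],0],[[2,-0.2,0],[0,0,0],0],[[2,-0.2,0],[0,0,0],0]]'
python3 - <<'E'
from fit import *
s=env.sense();print(s['position'].round(4))
p=viewer.get_image('wrist'); save(p,'w5.png')
E
python3 -m jog '[[[-4,0,0],[0,0,0],0],[[-20,0,0],[0,0,0],0],[[-20,0,0],[0,0,0],0],[[0,0,0],[0,0,0],0],[[0,0,0],[0,0,0],0],[[0,0,0],[0,0,0],0],[[0,0,0],[0,0,0],0],[[0,0,0],[0,0,0],0]]'
python3 - <<'E'
from fit import *
s=env.sense();print(s['position'].round(4))
p=viewer.get_image('wrist'); save(p,'w6.png')
P=viewer.get_image('scene');save(P,'s6.png')
T=viewer.get_image('top');save(T,'t6.png')
for q in ('balance_point','table_top'): print(q,[(np.round(d['xyz'],3).tolist(),round(d['score'],2)) for im in (p,P) for d in viewer.pinpoint(im,q)])
E
```

```text
t: 6.3
position: [0.543, -0.0227, 0.1517]
eef_rot: [-2.494, -1.91, 0.0]
wrist_force: [-0.1, -2.3, 1.6]
width: 0.0003
[ 0.543  -0.0227  0.1517]
t: 7.35
position: [0.5316, -0.0652, 0.1517]
eef_rot: [-2.494, -1.91, -0.0]
wrist_force: [-0.0, -1.0, 0.6]
width: 0.0005
[ 0.5316 -0.0652  0.1517]
balance_point [([0.368, 0.025, 0.009], 0.95), ([0.564, 0.028, 0.16], 0.9), ([0.566, 0.03, 0.161], 0.62)]
table_top [([0.705, -0.163, 0.154], 0.77), ([0.557, 0.032, 0.154], 0.6)]
```

View pics/w5.png

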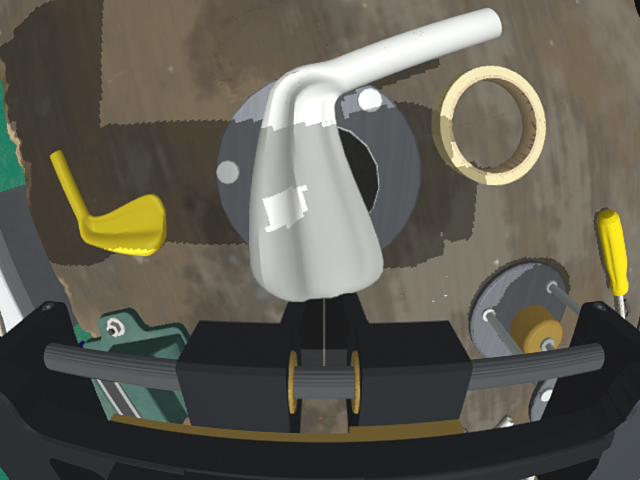

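View pics/w6.png

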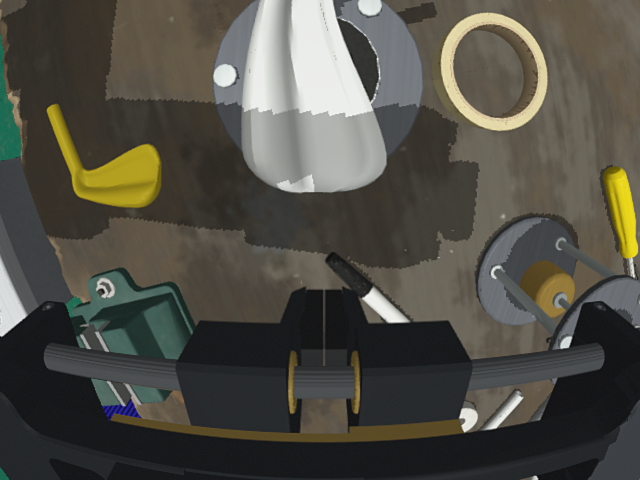

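View pics/s6.png

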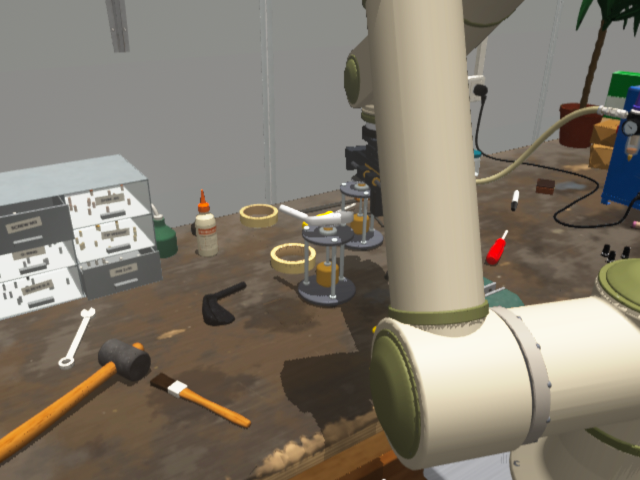

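View pics/t6.png

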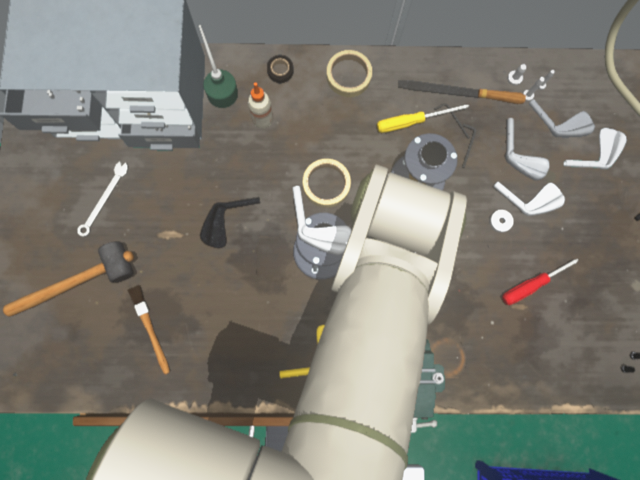

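```bash
python3 -m jog '[[[-30,0,-10],[0,0,0],0],[[-40,0,0],[0,0,0],0],[[-40,0,0],[0,0,0],0],[[-20,0,0],[0,0,0],0],[[0,0,0],[0,0,0],0]]'
cat > meas.py <<'E'
from fit import *
import sys
axis=(.557,.031); tag=sys.argv[1]
s=env.sense();print(s['t'],s['position'].round(4))
p=viewer.get_image('top'); P=viewer.get_image('scene'); save(p,'top_%s.png'%tag)
for q in ('balance_point','table_top'): print(q,[(np.round(d['xyz'],3).tolist(),round(d['score'],2)) for im in (p,P) for d in viewer.pinpoint(im,q) if d['xyz'][2]>.1])
bt=(285,178,375,262); bs=(270,190,362,228)
def big(m):
    n,l,st,_=cv2.connectedComponentsWithStats((m>.3).astype(np.uint8)); i=1+np.argmax(st[1:,4])
    return m*cv2.dilate((l==i).astype(np.uint8),np.ones((3,3)))
mt=mask(p,bt);ms=big(mask(P,bs,90,180))
c=p['color'][bt[1]:bt[3],bt[0]:bt[2]].astype(int); mt=mt*(c[...,0]-c[...,2]<25); mt=big(mt)
c=P['color'][bs[1]:bs[3],bs[0]:bs[2]].astype(int); ms=ms*(c[...,0]-c[...,2]<25)
for views in ([(p,bt,mt)],[(p,bt,mt),(P,bs,ms)]):
    q,f=fit(views,[.58,.04,-.33,0,0],axis)
    print(np.round(q,4),round(f,2),np.round(bp(q,axis),4), np.degrees(q[3:]).round(1))
show(p,q,axis,'f2.png',(280,170,380,290)); show(P,q,axis,'f2s.png',(270,190,380,310))
a=[cv2.resize(cv2.imread('pics/'+f),(390,390)) for f in ('f2.png','f2s.png')]
mm=np.hstack([cv2.resize((m*255).astype(np.uint8),(390,200)) for m in (mt,ms)])
cv2.imwrite('pics/c_%s.png'%tag,np.vstack([np.hstack(a),cv2.cvtColor(mm,cv2.COLOR_GRAY2BGR)]))
E
python3 meas.py 2
```

```text
t: 8.32
position: [0.4975, -0.1913, 0.1617]
eef_rot: [-2.496, -1.908, -0.0]
wrist_force: [0.0, 1.3, 0.5]
width: 0.0005
8.325 [ 0.4975 -0.1913  0.1617]
balance_point [([0.558, 0.034, 0.161], 0.77), ([0.566, 0.028, 0.164], 0.9)]
table_top [([0.708, -0.166, 0.151], 0.6), ([0.552, 0.032, 0.156], 0.56), ([0.56, 0.03, 0.153], 0.74), ([0.71, -0.163, 0.154], 0.64)]
[ 0.5783  0.0384 -0.3406  0.007   0.0269] 13.92 [0.5583 0.0286 0.1625] [0.4 1.5]
[ 0.5765  0.0424 -0.368   0.0923 -0.0931] 96.3 [0.5587 0.0298 0.1624] [ 5.3 -5.3]
```

View pics/c_2.png

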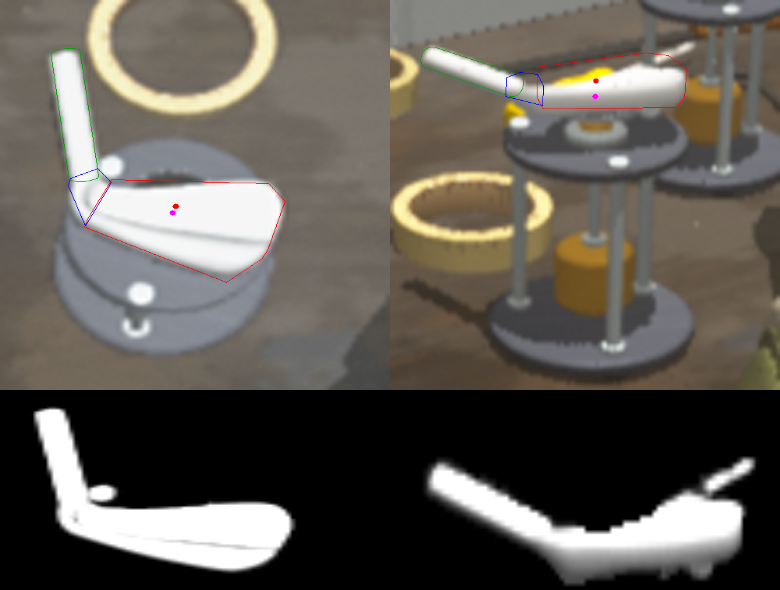

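```bash
cat > bob.py <<'E'
from fit import *
import sys
axis=(.557,.031); P=viewer.get_image('scene')
R=cv2.Rodrigues(P['rvec'])[0]; C=-R.T@np.array(P['tvec']).reshape(3); print('cam',C.round(3))
def bobseg(x0,y0,x1,y1):
    c=P['color'][y0:y1,x0:x1].astype(int); m=((c[...,0]-c[...,2]>70)&(c[...,0]<230)&(c[...,0]-c[...,1]>25)).astype(np.uint8)
    n,l,st,ce=cv2.connectedComponentsWithStats(m); i=1+np.argmax(st[1:,4]); print('bob px bbox',st[i][:2]+[x0,y0],st[i][2:],ce[i]+[x0,y0])
    return ce[i]+[x0,y0]
a=bobseg(305,255,345,295); 
A=proj(P,[(axis[0],axis[1],z) for z in (0,.03,.04,.05,.06,.134,.154)]); print(A.round(1))
try:
  b=bobseg(345,215,385,245)
except Exception as e: print(e)
B=proj(P,[(.706,-.162,z) for z in (0,.03,.04,.05,.06,.134,.154)]); print(B.round(1))
x0,y0,x1,y1=290,190,400,310;s=7
im=cv2.resize(P['color'][y0:y1,x0:x1,::-1],None,fx=s,fy=s,interpolation=cv2.INTER_CUBIC)
for Q in (A,B): cv2.polylines(im,[np.round((Q-[x0,y0]+.5)*s).astype(np.int32)],False,(0,0,255),1)
cv2.imwrite('pics/bob_%s.png'%sys.argv[1],cv2.resize(im,(550,600)))
# shift sensitivity
J=(proj(P,[(axis[0]+.01,axis[1],.045),(axis[0],axis[1]+.01,.045)])-proj(P,[(axis[0],axis[1],.045)])); print('px per 10mm x,y',J.round(2))
E
python3 bob.py 2
```

```text
cam [-0.206  0.569  0.561]
bob px bbox [317 262] [ 14  24 259] [323.58301158 273.74131274]
[[325.9 291.7]
 [326.1 278.3]
 [326.2 273.7]
 [326.3 269.1]
 [326.4 264.5]
 [327.2 229. ]
 [327.4 219. ]]
bob px bbox [354 215] [  9  18 119] [357.76470588 223.1512605 ]
[[358.  240.4]
 [358.6 228.6]
 [358.8 224.6]
 [359.  220.6]
 [359.2 216.6]
 [360.7 185.7]
 [361.1 177.1]]
px per 10mm x,y [[-2.96 -2.13]
 [-4.34  1.37]]
```

View pics/bob_2.png

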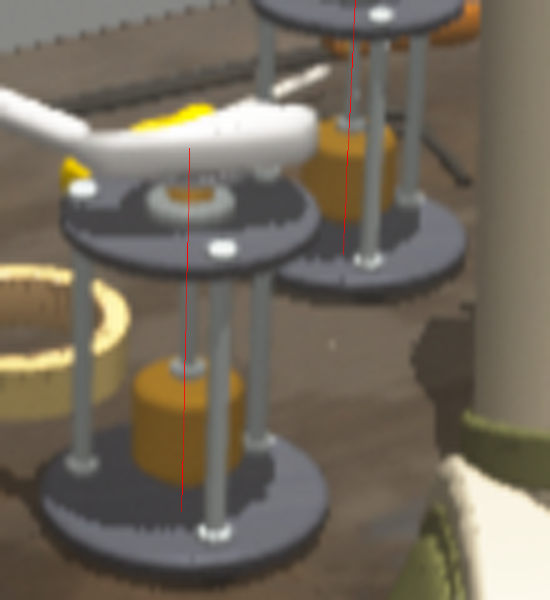

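```bash
python3 -m jog '[[[0,0,-40],[0,0,0],0],[[20,0,-40],[0,0,0],0],[[40,0,0],[0,0,0],0],[[40,0,0],[0,0,0],0],[[32,0,0],[0,0,0],0],[[0,0,0],[0,0,0],0],[[0,0,0],[0,0,0],0]]'
cat > wm.py <<'E'
from fit import *
import sys
axis=(.557,.031)
s=env.sense();p=viewer.get_image('wrist');print(s['position'].round(4),p['camera_matrix'].round(1).tolist()); save(p,'w_%s.png'%sys.argv[1])
q=eval(sys.argv[2])
wshow(p,s,q,axis,'wo_%s.png'%sys.argv[1])
import pickle; pickle.dump((s,p),open('w_%s.pkl'%sys.argv[1],'wb'))
try: print([(np.round(d['xyz'],4).tolist(),round(d['score'],2)) for n in ('balance_point','table_top','stand') for d in viewer.pinpoint(p,n)])
except Exception as e: print(e)
E
python3 wm.py 7 '[.5783,.0384,-.3406,0,0]'
```

```text
t: 9.55
position: [0.5319, -0.0639, 0.2417]
eef_rot: [2.494, 1.91, -0.0]
wrist_force: [0.2, 0.7, 0.3]
width: 0.0005
[ 0.5319 -0.0639  0.2417] [[371.6, 0.0, 323.6], [0.0, 371.6, 237.0], [0.0, 0.0, 1.0]]
[([0.5663, 0.027, 0.1604], 0.92), ([0.3623, 0.0222, 0.008], 0.82), ([0.7034, -0.1642, 0.1549], 0.97), ([0.707, -0.1617, -0.0052], 0.89)]
```

View pics/wo_7.png

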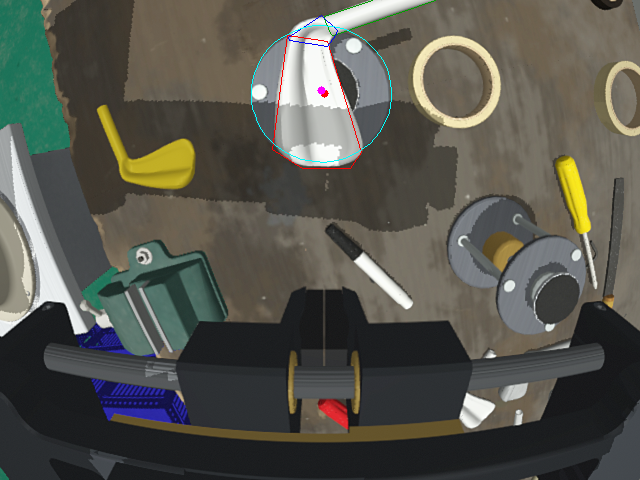

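```bash
cat > wz.py <<'E'
from fit import *
import sys,pickle
tag=sys.argv[1]; q=eval(sys.argv[2]); axis=eval(sys.argv[3]); box=eval(sys.argv[4]); sc=float(sys.argv[5])
s,p=pickle.load(open('w_%s.pkl'%tag,'rb')); x0,y0,x1,y1=box
im=cv2.resize(p['color'][y0:y1,x0:x1,::-1],None,fx=sc,fy=sc,interpolation=cv2.INTER_CUBIC)
T=lambda X:np.round((wproj(p,s,np.array(X))-[x0,y0]+.5)*sc).astype(np.int32)
for P,col in zip(parts(q,axis),[(0,0,255),(0,160,0),(255,0,0)]): cv2.polylines(im,[cv2.convexHull(T(P))],True,col,1)
an=np.linspace(0,2*np.pi,90)
for r,z in ((.048,.131),(.056,.008)): cv2.polylines(im,[T(np.c_[axis[0]+r*np.cos(an),axis[1]+r*np.sin(an),np.full(90,z)])],True,(255,255,0),1)
for X,col in [(bp(q,axis),(0,0,255)),((axis[0],axis[1],.154),(255,0,255))]: cv2.circle(im,tuple(T([X])[0].tolist()),3,col,-1)
cv2.imwrite('pics/wz_%s.png'%tag,im)
E
python3 wz.py 7 '[.5783,.0384,-.3406,0,0]' '(.557,.031)' '(240,0,440,180)' 4
```

```text
(no output)
```

View pics/wz_7.png

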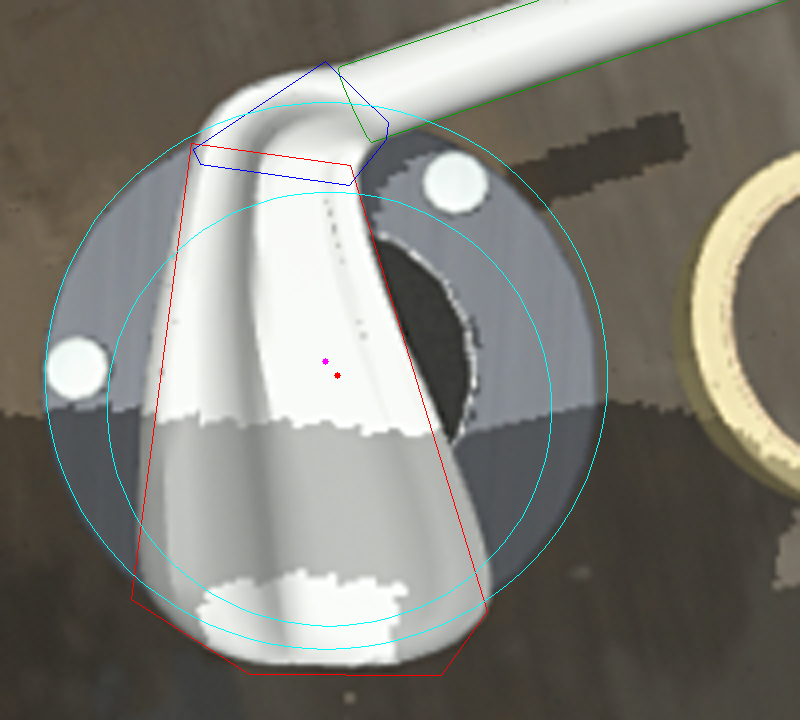

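```bash
cat > sz.py <<'E'
from fit import *
import sys
P=viewer.get_image('scene'); axis=(.557,.031); ims=[]
for t in eval(sys.argv[2]):
    q=eval(sys.argv[1])+list(t)
    show(P,q,axis,'tmp.png',(275,190,375,245),8); ims.append(cv2.resize(cv2.imread('pics/tmp.png'),(800,440))[:, :])
cv2.imwrite('pics/sz_%s.png'%sys.argv[3],cv2.resize(np.vstack(ims),(760,int(760*.55*len(ims))))[:600] if len(ims)==1 else cv2.resize(np.vstack(ims),(545,600)))
E
python3 sz.py '[.5783,.0384,-.3406]' '[(0,0)]' a
python3 sz.py '[.5783,.0384,-.3406]' '[(.05,-.04),(-.05,.04)]' b
```

```text
(no output)
```

View pics/sz_a.png

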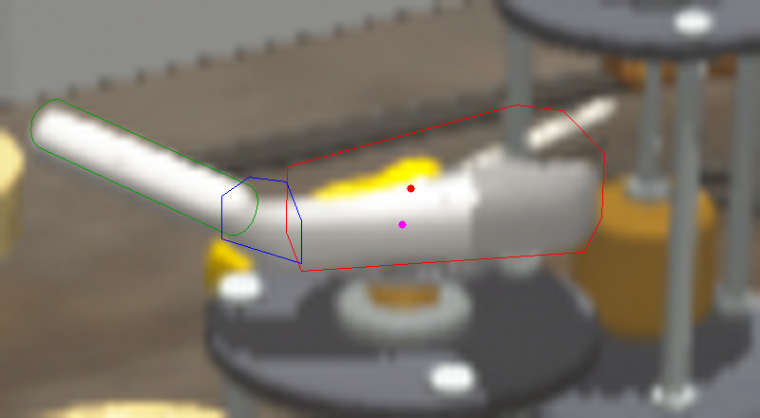

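View pics/sz_b.png

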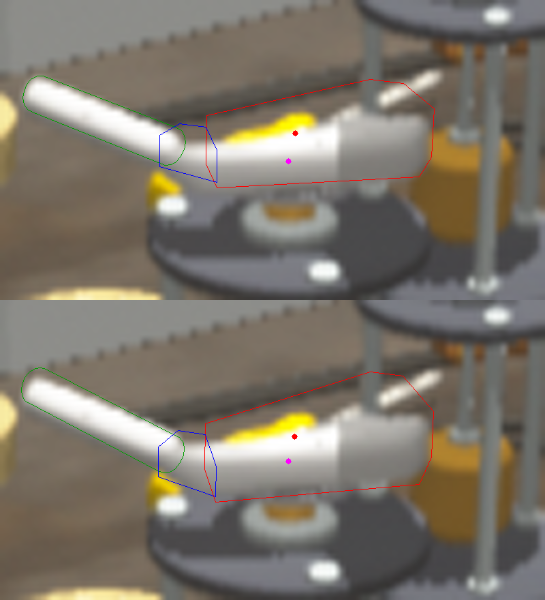

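```bash
cat > hos.py <<'E'
from fit import *
import sys
q3=eval(sys.argv[1]); axis=(.557,.031)
P=viewer.get_image('scene') 
if len(sys.argv)>2: P['color']=cv2.imread(sys.argv[2])[:,:,::-1].copy()
q=list(q3)+[0,0]
e=solid(q,axis)(np.array([[-.010,.029,.007],[.040,.056,.007]])); uv=proj(P,e); d=(uv[1]-uv[0]);L=np.linalg.norm(d);d/=L;n=np.array([-d[1],d[0]])
g=cv2.GaussianBlur(P['color'].min(2).astype(np.float32),(0,0),.5)
pts=[]
for t in np.linspace(.15,.9,12):
    c=uv[0]+d*L*t; k=np.arange(-6,6.01,.25); xy=(c+k[:,None]*n).astype(np.float32)
    v=cv2.remap(g,xy[:,0].reshape(1,-1),xy[:,1].reshape(1,-1),cv2.INTER_LINEAR)[0]
    # half-level edges around max
    i=np.argmax(v); base=110+0*v[i]; h=(base+v[i])/2
    a=i
    while a>0 and v[a]>h:a-=1
    b=i
    while b<len(v)-1 and v[b]>h:b+=1
    pts.append([t*L,(k[a]+k[b])/2,k[b]-k[a]])
pts=np.array(pts); print(pts[:,1:].round(2).T)
sl=np.polyfit(pts[:,0],pts[:,1],1); print('slope rel model',sl)
for dt in ((.02,0),(0,.02)):
    e2=solid(list(q3)+list(dt),axis)(np.array([[-.010,.029,.007],[.040,.056,.007]])); w=proj(P,e2)
    off=(w-uv)@n; print(dt,'slope',(off[1]-off[0])/L,off)
E
python3 hos.py '[.5783,.0384,-.3406]'; echo initial; python3 hos.py '[.5739,.0275,-.336]' pics/scene0.png
```

```text
[[0.5  0.38 0.38 0.38 0.38 0.25 0.25 0.38 0.25 0.12 0.   0.  ]
 [5.   4.75 5.25 5.25 5.25 5.   5.   5.25 5.   5.25 5.   5.  ]]
slope rel model [-0.02633356  0.57371795]
(0.02, 0) slope -0.022580853262512586 [-0.17723212 -0.67193988]
(0, 0.02) slope -0.0026919083576230473 [-0.51361161 -0.5725867 ]
initial
[[2.   2.   2.12 2.   1.88 1.88 1.88 1.88 1.88 1.88 1.75 1.62]
 [5.   5.   5.25 5.   5.25 5.25 5.25 5.25 5.25 5.25 5.   5.25]]
slope rel model [-0.02025342  2.13141026]
(0.02, 0) slope -0.02249250706772981 [-0.13559027 -0.63391567]
(0, 0.02) slope -0.0029535737813517647 [-0.41177878 -0.47721572]
```

```bash
python3 -m jog '[[[0,0,30],[0,0,0],0],[[0,0,30],[0,0,0],0],[[0,0,29.7],[0,0,0],0],[[10,0.5,0],[0,0,0],0],[[10,0,0],[0,0,0],0],[[8,0,0],[0,0,0],0],[[5,0,0],[0,0,0],0],[[2,0,0],[0,0,0],0]]'
python3 -m jog '[[[2,-0.2,0],[0,0,0],0],[[2,-0.4,0],[0,0,0],0],[[2,-0.4,0],[0,0,0],0],[[2,-0.4,0],[0,0,0],0],[[1.5,-0.3,0],[0,0,0],0],[[0,0,0],[0,0,0],0]]'
python3 - <<'E'
from h import *
s=env.sense();print(s['position'].round(4)); p=viewer.get_image('wrist'); save(p,'w8.png')
E
```

```text
t: 10.95
position: [0.5418, -0.0295, 0.1523]
eef_rot: [2.494, 1.91, 0.0]
wrist_force: [-0.5, 0.4, -0.6]
width: 0.0005
t: 11.7
position: [0.5426, -0.0202, 0.1522]
eef_rot: [2.494, 1.91, 0.0]
wrist_force: [0.0, -2.0, 0.0]
width: 0.0001
[ 0.5426 -0.0202  0.1522]
```

View pics/w8.png

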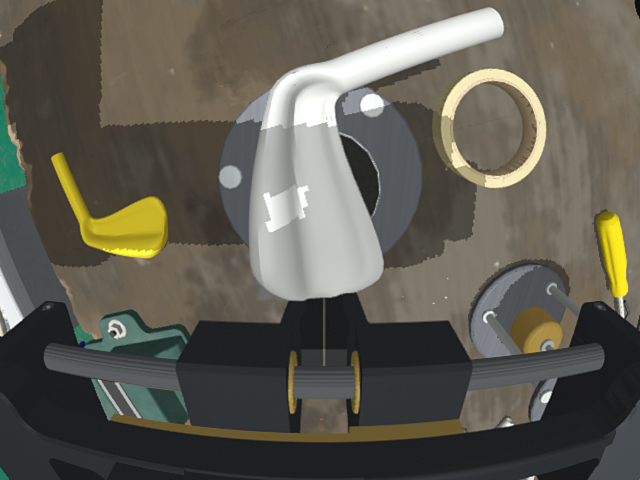

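Contact was made at about 2 N, with the toe at (322,297) on the fingertips. Now I retreat and re-measure.

```bash
python3 -m jog '[[[-4,0,0],[0,0,0],0],[[-20,0,0],[0,0,0],0],[[-40,0,-10],[0,0,0],0],[[-50,0,0],[0,0,0],0],[[-50,0,0],[0,0,0],0],[[0,0,0],[0,0,0],0],[[0,0,0],[0,0,0],0],[[0,0,0],[0,0,0],0]]'
python3 -m jog '[[[0,0,0],[0,0,0],0],[[0,0,0],[0,0,0],0],[[0,0,0],[0,0,0],0],[[0,0,0],[0,0,0],0]]'
python3 meas.py 3; python3 bob.py 3; python3 hos.py '[.5783,.0404,-.3406]'
```

```text
t: 12.75
position: [0.4999, -0.1774, 0.162]
eef_rot: [-2.493, -1.911, -0.0]
wrist_force: [0.7, -0.9, -0.5]
width: 0.0004
t: 13.25
position: [0.4997, -0.1785, 0.162]
eef_rot: [-2.494, -1.91, 0.0]
wrist_force: [-0.2, -0.1, -0.3]
width: 0.0005
13.25 [ 0.4997 -0.1785  0.162 ]
balance_point [([0.558, 0.039, 0.162], 0.56), ([0.567, 0.034, 0.164], 0.67)]
table_top [([0.554, 0.036, 0.152], 0.66), ([0.709, -0.164, 0.152], 0.65), ([0.56, 0.029, 0.152], 0.92), ([0.708, -0.163, 0.157], 0.67)]
[ 0.5811  0.0389 -0.3454 -0.0752  0.1047] 7.72 [0.5587 0.0315 0.1627] [-4.3  6. ]
[ 0.5766  0.045  -0.3546  0.0954 -0.0995] 125.75 [0.559  0.0319 0.1626] [ 5.5 -5.7]
cam [-0.206  0.569  0.561]
bob px bbox [317 262] [ 14  24 245] [323.87346939 273.53469388]
[[325.9 291.7]
 [326.1 278.3]
 [326.2 273.7]
 [326.3 269.1]
 [326.4 264.5]
 [327.2 229. ]
 [327.4 219. ]]
bob px bbox [353 215] [ 10  18 129] [357.50387597 223.01550388]
[[358.  240.4]
 [358.6 228.6]
 [358.8 224.6]
 [359.  220.6]
 [359.2 216.6]
 [360.7 185.7]
 [361.1 177.1]]
px per 10mm x,y [[-2.96 -2.13]
 [-4.34  1.37]]
[[ 0.12  0.    0.    0.   -0.12  0.   -0.25 -0.25 -0.25 -0.25 -0.25 -0.38]
 [ 4.75  5.    5.    5.    4.75  5.    5.    5.    5.    5.    5.    4.75]]
slope rel model [-0.02663429  0.17083333]
(0.02, 0) slope -0.022586118059584423 [-0.17714606 -0.67181795]
(0, 0.02) slope -0.002660342116696673 [-0.53249731 -0.59076303]
```

View pics/c_3.png

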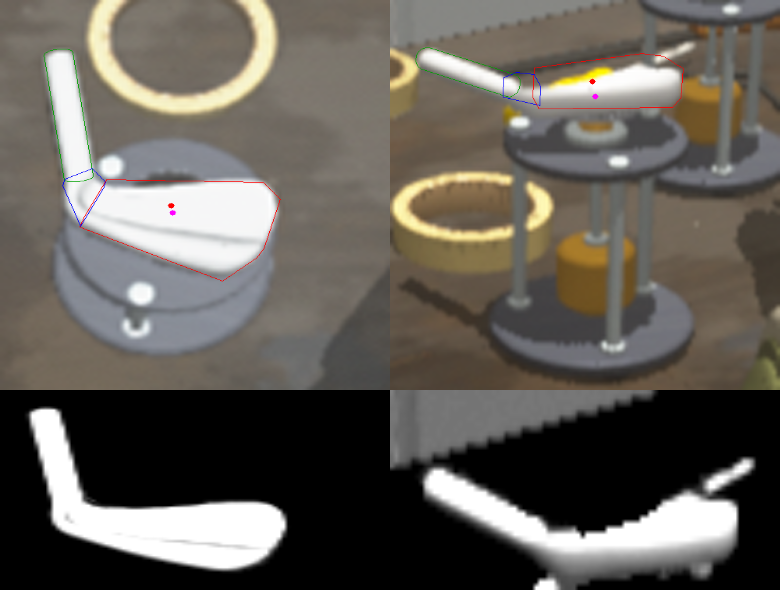

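View pics/bob_3.png

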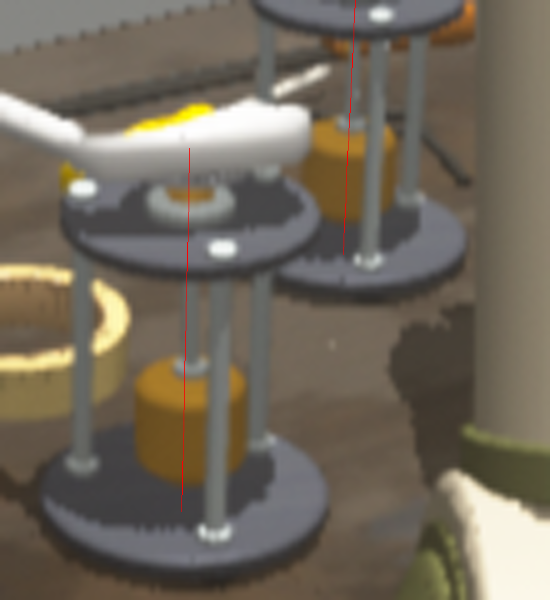

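```bash
python3 - <<'E'
from h import *
P=viewer.get_image('scene'); im=P['color'].astype(int)
for xs in ((321,322,323,324),(355,356,357,358)):
    col=np.mean([im[:,x] for x in xs],0)
    r=(255,312) if xs[0]<330 else (208,256)
    print(xs); print('\n'.join('%d %s'%(y,col[y].round().astype(int).tolist()) for y in range(*r)))
C=np.array([-.206,.569,.561])
for a in ((.557,.031),(.706,-.162)):
    a=np.array(a); d=C[:2]-a; d/=np.linalg.norm(d)
    f=lambda r,z:proj(P,[np.r_[a+d*r,z]])[0].round(2)
    print(a,'foot front z0',f(.056,0),'z8',f(.056,.008),'back plate z131',f(-.048,.131),'front',f(.048,.131),'bobs',[(h,f(.021,h)[1]) for h in(.02,.025,.03)])
E
```

```text
(321, 322, 323, 324)
255 [116, 104, 90]
256 [115, 104, 90]
257 [116, 104, 90]
258 [117, 104, 90]
259 [117, 103, 90]
260 [117, 103, 88]
261 [130, 109, 78]
262 [151, 118, 64]
263 [158, 121, 54]
264 [161, 121, 48]
265 [166, 122, 44]
266 [167, 123, 42]
267 [168, 124, 42]
268 [167, 122, 41]
269 [162, 119, 40]
270 [149, 108, 38]
271 [127, 93, 36]
272 [112, 83, 34]
273 [108, 80, 34]
274 [108, 80, 34]
275 [108, 80, 33]
276 [109, 80, 34]
277 [110, 80, 34]
278 [109, 80, 33]
279 [110, 80, 33]
280 [109, 80, 33]
281 [110, 81, 33]
282 [109, 80, 33]
283 [109, 80, 33]
284 [104, 78, 34]
285 [91, 71, 43]
286 [76, 67, 57]
287 [69, 66, 65]
288 [67, 65, 67]
289 [66, 64, 66]
290 [66, 64, 66]
291 [66, 64, 66]
292 [66, 64, 66]
293 [66, 65, 66]
294 [68, 66, 68]
295 [81, 80, 85]
296 [101, 102, 108]
297 [112, 112, 120]
298 [112, 113, 120]
299 [113, 113, 120]
300 [114, 114, 121]
301 [116, 116, 124]
302 [100, 100, 106]
303 [69, 68, 71]
304 [52, 50, 50]
305 [51, 46, 42]
306 [56, 48, 38]
307 [67, 55, 43]
308 [89, 73, 56]
309 [103, 84, 65]
310 [105, 85, 65]
311 [104, 85, 65]
(355, 356, 357, 358)
208 [97, 87, 76]
20
[... 564 characters left out ...]
0, 72]
241 [84, 84, 88]
242 [104, 104, 111]
243 [114, 115, 122]
244 [115, 116, 122]
245 [113, 113, 121]
246 [96, 96, 101]
247 [70, 68, 70]
248 [57, 55, 53]
249 [61, 56, 51]
250 [70, 64, 56]
251 [97, 87, 75]
252 [114, 103, 88]
253 [115, 104, 88]
254 [115, 104, 89]
255 [115, 103, 89]
[0.557 0.031] foot front z0 [325.52 307.34] z8 [325.6  303.67] back plate z131 [327.36 220.  ] front [326.89 241.87] bobs [(0.02, np.float64(288.37)), (0.025, np.float64(286.08)), (0.03, np.float64(283.79))]
[ 0.706 -0.162] foot front z0 [357.5  251.28] z8 [357.65 248.07] back plate z131 [360.95 179.74] front [360.22 194.83] bobs [(0.02, np.float64(236.45)), (0.025, np.float64(234.45)), (0.03, np.float64(232.45))]
```

```bash
python3 - <<'E'
from h import *
for f,xs in (('pics/scene0.png',range(316,322)),):
    im=cv2.imread(f)[:,:,::-1].astype(int)
    for y in (264,268,274,278,282): 
        print(y,[int(v) for v in (im[y,306:340,0]-im[y,306:340,2])])
    col=np.mean([im[:,x] for x in xs],0)
    print(' '.join('%d:%d'%(y,col[y,0]) for y in range(256,306)))
P=viewer.get_image('scene');im=P['color'].astype(int)
for y in (264,268,274,278,282): print(y,[int(v) for v in (im[y,306:340,0]-im[y,306:340,2])])
for y in (218,222,226,230): print(y,[int(v) for v in (im[y,342:376,0]-im[y,342:376,2])])
E
```

```text
264 [1, 6, 27, 63, 68, 67, 65, 61, 63, 78, 104, 124, 129, 132, 130, 109, 21, 2, 0, 0, 1, 2, 19, 95, 121, 82, 10, 1, 1, 5, 24, 28, 27, 17]
268 [0, 8, 38, 65, 66, 64, 53, 47, 81, 107, 122, 128, 132, 134, 135, 134, 134, 134, 132, 134, 133, 134, 133, 132, 122, 60, 7, 0, 0, 6, 44, 30, 26, 19]
274 [2, 5, 16, 26, 28, 27, 29, 43, 71, 78, 80, 81, 82, 82, 84, 83, 84, 85, 83, 84, 83, 83, 83, 81, 71, 29, 4, 0, 4, 19, 25, 20, 22, 11]
278 [2, 3, 1, 0, 1, 1, 9, 50, 76, 80, 82, 84, 84, 84, 85, 85, 85, 84, 86, 86, 85, 84, 84, 83, 70, 23, 3, 1, 4, 15, 3, 0, 1, 0]
282 [1, 2, 0, -1, 1, 2, 3, 21, 55, 78, 82, 84, 85, 84, 85, 85, 84, 84, 84, 84, 84, 84, 82, 81, 69, 23, 4, 3, 3, 9, 1, 1, 0, 0]
256:123 257:124 258:124 259:124 260:123 261:125 262:139 263:160 264:171 265:175 266:177 267:177 268:175 269:168 270:151 271:130 272:120 273:117 274:118 275:118 276:118 277:118 278:118 279:119 280:119 281:119 282:119 283:118 284:112 285:100 286:86 287:77 288:72 289:71 290:70 291:70 292:70 293:70 294:72 295:87 296:108 297:119 298:121 299:120 300:120 301:113 302:87 303:61 304:55 305:60
264 [2, 5, 25, 60, 63, 63, 61, 56, 
[... 472 characters left out ...]
9, 77, 66, 22, 2, 1, 4, 26, 66, 72, 62, 31]
282 [1, 1, 0, -1, 0, 0, 1, 0, 1, 0, 4, 21, 50, 70, 76, 75, 76, 76, 76, 77, 76, 79, 78, 77, 66, 22, 3, 3, 9, 41, 68, 64, 32, 4]
218 [7, 8, 7, 7, 8, 7, 8, 8, 7, 14, 60, 110, 120, 123, 122, 123, 122, 121, 120, 121, 106, 34, 3, 4, 38, 103, 98, 50, 24, 3, 1, 4, 14, 12]
222 [7, 8, 8, 6, 11, 14, 16, 22, 39, 59, 66, 68, 69, 71, 72, 73, 73, 75, 75, 75, 60, 7, 1, 5, 32, 63, 62, 39, 21, 3, 0, 7, 31, 33]
226 [0, 0, 0, 0, -1, -4, 7, 18, 39, 62, 68, 69, 72, 72, 72, 73, 73, 74, 75, 70, 47, 6, 0, 7, 44, 66, 58, 33, 13, 4, 2, 11, 29, 33]
230 [-1, 0, -1, 0, 0, -2, -1, -2, -6, -7, 1, 39, 68, 72, 72, 73, 74, 74, 74, 67, 34, 3, 1, 7, 48, 59, 32, 4, 1, 0, 0, -1, -4, -4]
```

```bash
python3 -m jog '[[[0,0,-40],[0,0,0],0],[[20,0,-40],[0,0,0],0],[[40,0,0],[0,0,0],0],[[40,0,0],[0,0,0],0],[[40,0,0],[0,0,0],0],[[10,0,0],[0,0,0],0],[[0,0,0],[0,0,0],0],[[0,0,0],[0,0,0],0]]'
python3 wm.py 9 '[.5787,.0412,-.345,0,0]'; python3 wz.py 9 '[.5787,.0412,-.345,0,0]' '(.557,.031)' '(230,20,430,200)' 4
```

```text
t: 14.75
position: [0.5387, -0.0348, 0.242]
eef_rot: [2.496, 1.908, -0.0]
wrist_force: [0.2, 0.8, -0.1]
width: 0.0005
[ 0.5387 -0.0348  0.242 ] [[371.6, 0.0, 323.6], [0.0, 371.6, 237.0], [0.0, 0.0, 1.0]]
[([0.5661, 0.026, 0.1612], 0.83), ([0.366, 0.026, 0.0105], 0.77), ([0.705, -0.1635, 0.1567], 0.81), ([0.7087, -0.1618, -0.0028], 0.56)]
```

View pics/wz_9.png

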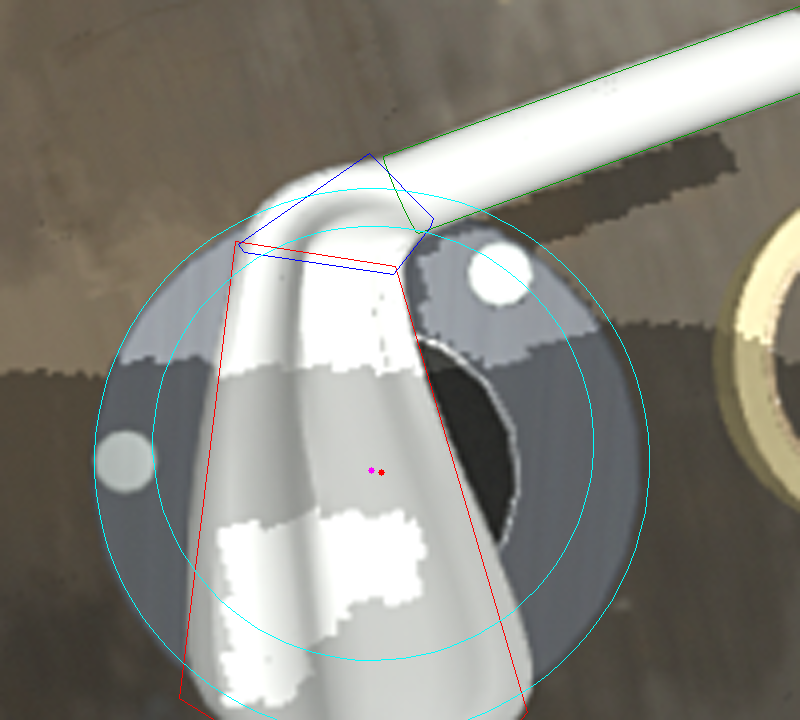

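```bash
python3 -m jog '[[[20,12,0],[0,0,0],0],[[20,12,0],[0,0,0],0],[[20,12,0],[0,0,0],0],[[21,12,0],[0,0,-0.13],0],[[0,0,0],[0,0,-0.13],0],[[0,0,0],[0,0,0],0],[[0,0,0],[0,0,0],0]]'
python3 - <<'E'
from fit import *
s=env.sense(); R=cv2.Rodrigues(s['eef_rot'])[0]; print(s['position'].round(4),R.round(3).tolist())
print((R.T@(np.array([.606,.031,.160])-s['position'])*1000).round(1))
p=viewer.get_image('wrist'); save(p,'w10.png')
p=viewer.get_image('scene'); save(p,'s10.png')
E
```

```text
t: 15.82
position: [0.6062, 0.0316, 0.2421]
eef_rot: [2.229, 2.214, -0.0]
wrist_force: [-0.0, -0.3, 0.2]
width: 0.0004
[0.6062 0.0316 0.2421] [[0.007, 1.0, 0.0], [1.0, -0.007, -0.0], [-0.0, 0.0, -1.0]]
[-0.6 -0.2 82.1]
```

View pics/w10.png

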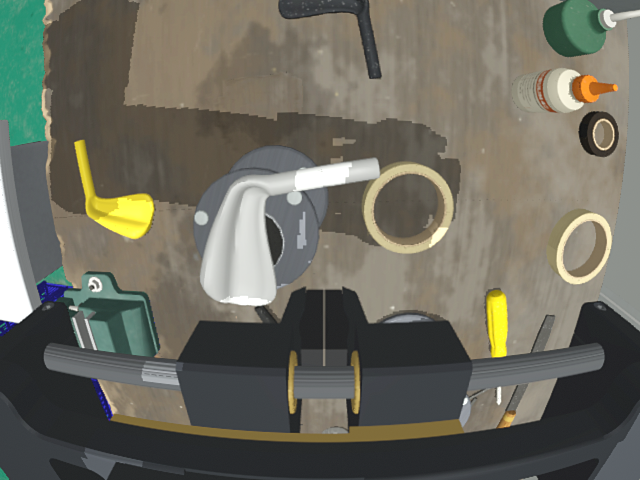

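View pics/s10.png

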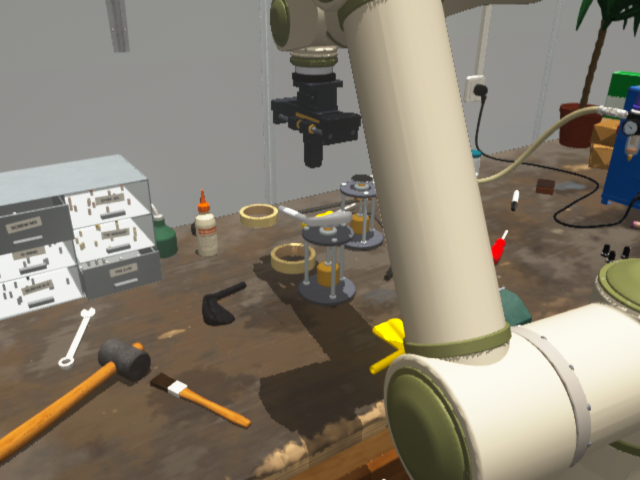

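```bash
python3 -m jog '[[[0,0,25],[0,0,0],0],[[0,0,25],[0,0,0],0],[[0,0,20],[0,0,0],0],[[0,0,11],[0,0,0],0],[[0,-4,0],[0,0,0],0],[[0,-4,0],[0,0,0],0],[[0,0,0],[0,0,0],0]]'
python3 - <<'E'
from fit import *
s=env.sense(); print(s['position'].round(4),s['wrist_force'].round(2))
p=viewer.get_image('wrist'); save(p,'w11.png')
print(wproj(p,s,[(.571,.031,.165),(.5805,.031,.161),(.5805,.022,.161),(.5805,.04,.161)]).round(1))
p=viewer.get_image('scene'); cv2.imwrite('pics/s11.png',cv2.resize(p['color'][120:320,250:450,::-1],(600,600)))
E
```

```text
t: 16.8
position: [0.5983, 0.032, 0.1619]
eef_rot: [2.225, 2.216, 0.001]
wrist_force: [0.3, -0.1, -0.2]
width: 0.0006
[0.5983 0.032  0.1619] [ 0.28 -0.14 -0.17]
[[260.2 308.7]
 [282.3 304.7]
 [283.4 321.7]
 [281.3 286.8]]
```

View pics/w11.png

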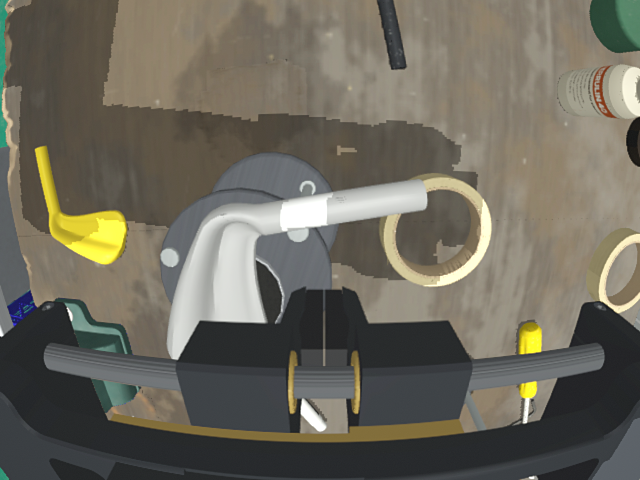

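View pics/s11.png

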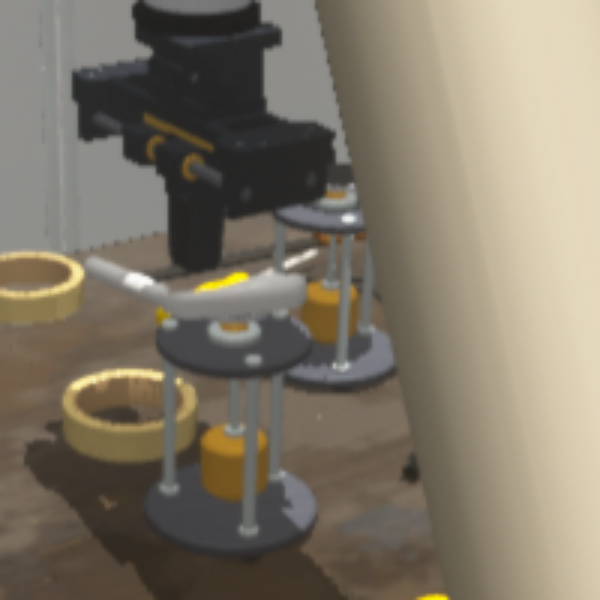

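```bash
python3 -m jog '[[[0,-3,0],[0,0,0],0],[[0,-3,0],[0,0,0],0],[[0,-1,0],[0,0,0],0],[[0,0,0],[0,0,0],0]]'
python3 - <<'E'
from h import *
p=viewer.get_image('wrist'); save(p,'w12.png'); cv2.imwrite('pics/w12z.png',cv2.resize(p['color'][170:370,150:410,::-1],(780,600)))
E
python3 -m jog '[[[0,-1,0],[0,0,0],0],[[0,-1,0],[0,0,0],0],[[0,0,0],[0,0,0],0]]'
python3 - <<'E'
from h import *
p=viewer.get_image('wrist'); save(p,'w13.png'); cv2.imwrite('pics/w13z.png',cv2.resize(p['color'][170:370,150:410,::-1],(780,600)))
E
```

```text
t: 17.4
position: [0.5913, 0.032, 0.1611]
eef_rot: [2.226, 2.217, 0.0]
wrist_force: [-0.8, -0.3, 0.4]
width: 0.0005
t: 17.82
position: [0.5893, 0.032, 0.161]
eef_rot: [-2.226, -2.217, 0.0]
wrist_force: [-0.4, -0.1, -1.2]
width: 0.0006
```

View pics/w12z.png

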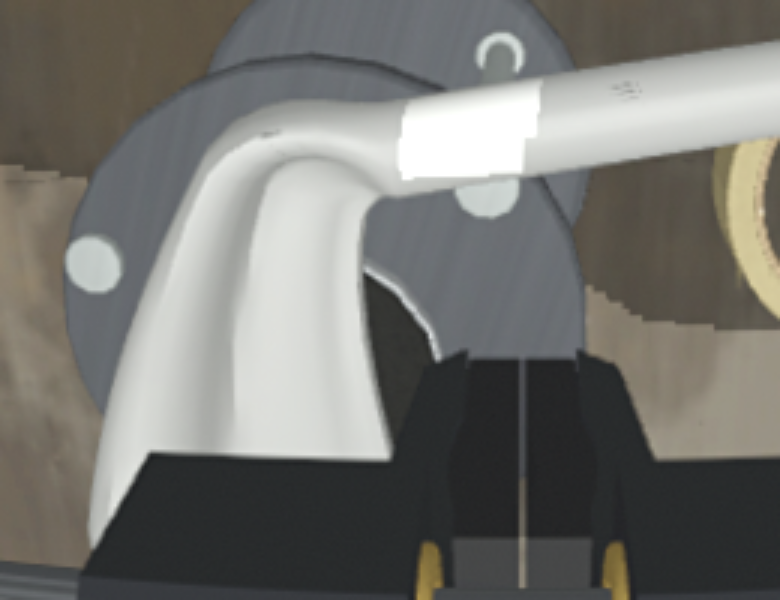

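View pics/w13z.png

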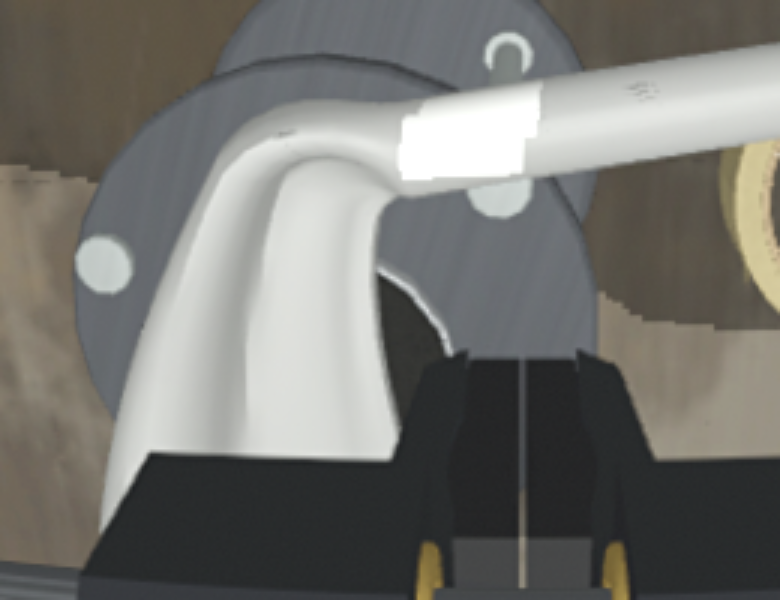

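```bash
python3 -m jog '[[[0,-2,0],[0,0,0],0],[[0,-2,0],[0,0,0],0],[[0,-1,0],[0,0,0],0],[[0,0,0],[0,0,0],0]]'
python3 - <<'E'
from h import *
p=viewer.get_image('wrist'); save(p,'w14.png'); cv2.imwrite('pics/w14z.png',cv2.resize(p['color'][170:370,150:410,::-1],(780,600)))
E
python3 -m jog '[[[0,-1,0],[0,0,0],0],[[0,-1,0],[0,0,0],0],[[0,0,0],[0,0,0],0]]'
python3 - <<'E'
from h import *
p=viewer.get_image('wrist'); save(p,'w15.png'); cv2.imwrite('pics/w15z.png',cv2.resize(p['color'][170:370,150:410,::-1],(780,600)))
E
```

```text
t: 18.38
position: [0.5843, 0.032, 0.1611]
eef_rot: [-2.226, -2.217, -0.0]
wrist_force: [-0.1, 1.3, -0.3]
width: 0.0006
t: 18.8
position: [0.5823, 0.032, 0.1611]
eef_rot: [2.226, 2.217, 0.0]
wrist_force: [1.5, -0.3, 1.6]
width: 0.0004
```

View pics/w14z.png

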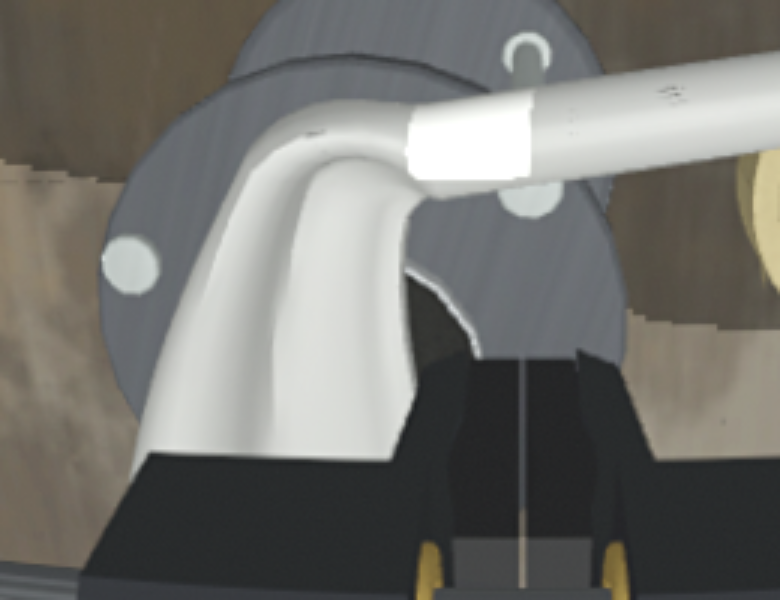

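View pics/w15z.png

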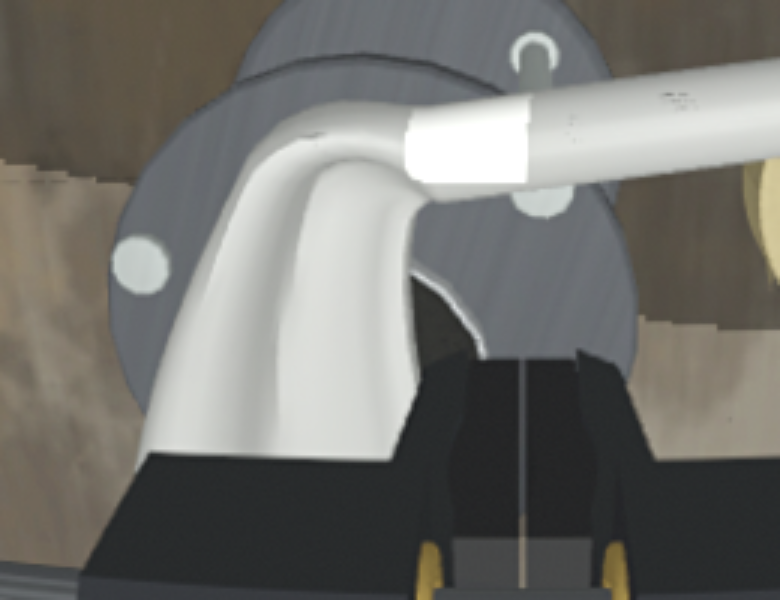

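```bash
python3 -m jog '[[[0,-1,0],[0,0,0],0],[[0,-1,0],[0,0,0],0],[[0,0,0],[0,0,0],0]]'
python3 - <<'E'
from h import *
p=viewer.get_image('wrist'); save(p,'w16.png'); cv2.imwrite('pics/w16z.png',cv2.resize(p['color'][170:370,150:410,::-1],(780,600)))
E
python3 -m jog '[[[0,-1,0],[0,0,0],0],[[0,-1,0],[0,0,0],0],[[0,0,0],[0,0,0],0]]'
python3 - <<'E'
from h import *
p=viewer.get_image('wrist'); save(p,'w17.png'); cv2.imwrite('pics/w17z.png',cv2.resize(p['color'][170:370,150:410,::-1],(780,600)))
E
```

```text
t: 19.23
position: [0.5803, 0.0321, 0.1611]
eef_rot: [-2.226, -2.217, -0.0]
wrist_force: [1.2, -0.1, -0.3]
width: 0.0004
t: 19.65
position: [0.5781, 0.0321, 0.1609]
eef_rot: [-2.226, -2.217, 0.0]
wrist_force: [0.5, 0.3, 0.6]
width: 0.0002
```

View pics/w16z.png

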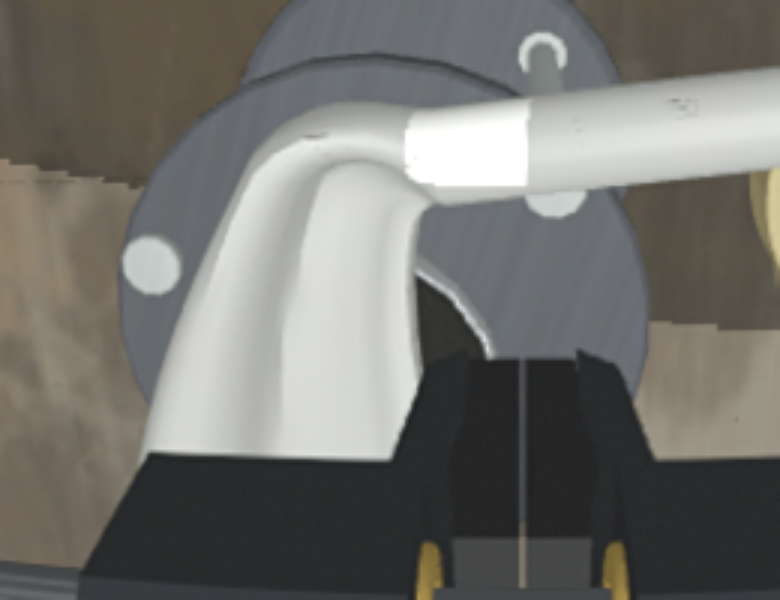

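View pics/w17z.png

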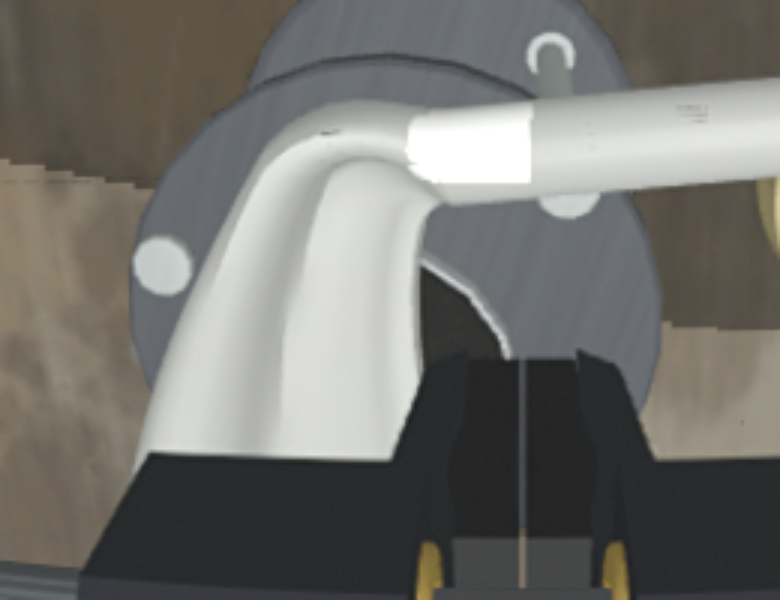

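```bash
python3 -m jog '[[[0,4,0],[0,0,0],0],[[0,12,0],[0,0,0],0],[[0,6,-20],[0,0,0],0],[[0,0,-30],[0,0,0],0],[[0,0,-30],[0,0,0],0],[[-30,-10,0],[0,0,0],0],[[-30,-15,0],[0,0,0],0],[[-6,-15,0],[0,0,0],0]]'
python3 -m jog '[[[0,-23,0],[0,0,0.13],0],[[0,0,0],[0,0,0.13],0],[[0,0,0],[0,0,0],0],[[0,0,0],[0,0,0],0],[[0,0,0],[0,0,0],0],[[0,0,0],[0,0,0],0]]'
python3 wm.py 18 '[.5765,.0412,-.36,0,0]'; python3 wz.py 18 '[.5765,.0412,-.36,0,0]' '(.557,.031)' '(230,20,430,200)' 4
```

```text
t: 20.7
position: [0.5597, -0.0354, 0.2409]
eef_rot: [-2.228, -2.215, 0.0]
wrist_force: [0.5, -0.4, 0.2]
width: 0.0005
t: 21.45
position: [0.5371, -0.0337, 0.2409]
eef_rot: [-2.494, -1.911, 0.0]
wrist_force: [-0.1, 0.5, 0.1]
width: 0.0003
[ 0.5371 -0.0337  0.2409] [[371.6, 0.0, 323.6], [0.0, 371.6, 237.0], [0.0, 0.0, 1.0]]
[([0.364, 0.0209, 0.0082], 0.98), ([0.7029, -0.1644, 0.1527], 0.73), ([0.7109, -0.1635, -0.0059], 0.68), ([0.5557, 0.0308, 0.0009], 0.67)]
```

View pics/wz_18.png

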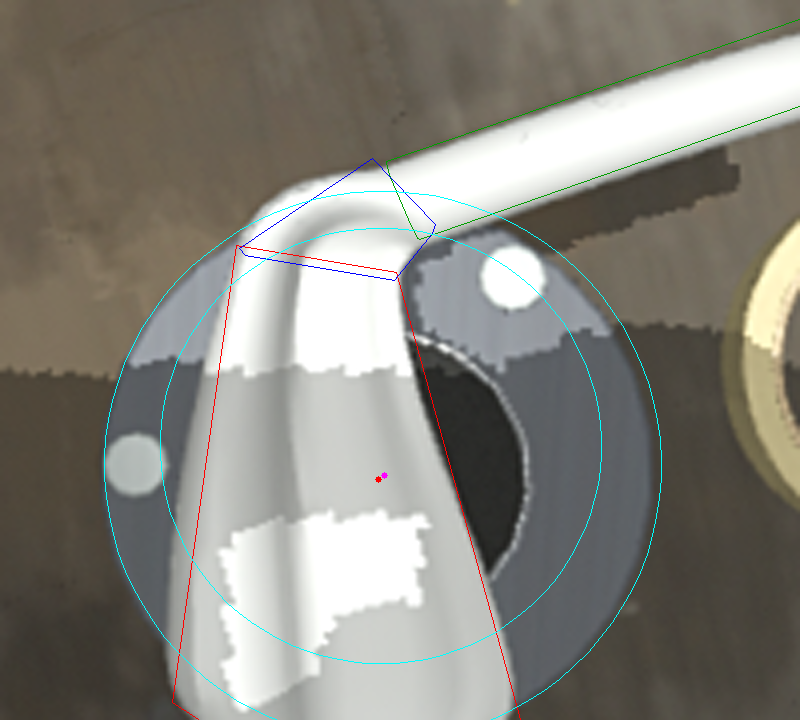

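```bash
python3 -m jog '[[[-40,0,0],[0,0,0],0],[[-50,0,0],[0,0,0],0],[[-50,0,0],[0,0,0],0],[[-20,0,0],[0,0,0],0],[[0,0,0],[0,0,0],0],[[0,0,0],[0,0,0],0]]'
python3 meas.py 4; python3 bob.py 4; python3 hos.py '[.5765,.041,-.375]'
python3 - <<'E'
from h import *
p=viewer.get_image('top')
for n in ('dark_head','marker','tape_roll'): print(n,[(np.round(d['xyz'],3).tolist(),round(d['score'],2)) for d in viewer.pinpoint(p,n)][:2])
E
```

```text
t: 22.4
position: [0.4957, -0.187, 0.241]
eef_rot: [-2.493, -1.911, -0.001]
wrist_force: [-0.7, -0.1, -0.5]
width: 0.0004
22.4 [ 0.4957 -0.187   0.241 ]
balance_point [([0.555, 0.038, 0.16], 0.56), ([0.562, 0.032, 0.162], 0.62)]
table_top [([0.553, 0.033, 0.154], 0.65), ([0.709, -0.164, 0.15], 0.65), ([0.558, 0.032, 0.154], 0.85), ([0.708, -0.162, 0.155], 0.65)]
[ 0.5772  0.0381 -0.381  -0.0629  0.1038] 10.87 [0.5548 0.0314 0.1624] [-3.6  5.9]
[ 0.5739  0.0435 -0.4025  0.0701 -0.0787] 102.45 [0.5551 0.0319 0.1628] [ 4.  -4.5]
cam [-0.206  0.569  0.561]
bob px bbox [317 261] [ 14  24 256] [323.484375  273.1640625]
[[325.9 291.7]
 [326.1 278.3]
 [326.2 273.7]
 [326.3 269.1]
 [326.4 264.5]
 [327.2 229. ]
 [327.4 219. ]]
bob px bbox [353 215] [ 10  18 124] [357.60483871 223.29032258]
[[358.  240.4]
 [358.6 228.6]
 [358.8 224.6]
 [359.  220.6]
 [359.2 216.6]
 [360.7 185.7]
 [361.1 177.1]]
px per 10mm x,y [[-2.96 -2.13]
 [-4.34  1.37]]
[[0.75 0.75 0.62 0.62 0.75 0.75 0.75 0.75 0.75 0.75 0.88 0.75]
 [5.   5.   4.75 4.75 5.   5.   5.   5.   5.   5.   5.25 5.  ]]
slope rel model [0.00632287 0.66891026]
(0.02, 0) slope -0.023031123796611243 [-0.17283599 -0.66317416]
(0, 0.02) slope -0.0018544772120367274 [-0.53878793 -0.5782702 ]
dark_head [([0.614, 0.214, 0.002], 0.97)]
marker [([0.559, -0.162, 0.001], 0.79)]
tape_roll [([0.692, 0.024, -0.002], 0.88)]
```

View pics/c_4.png

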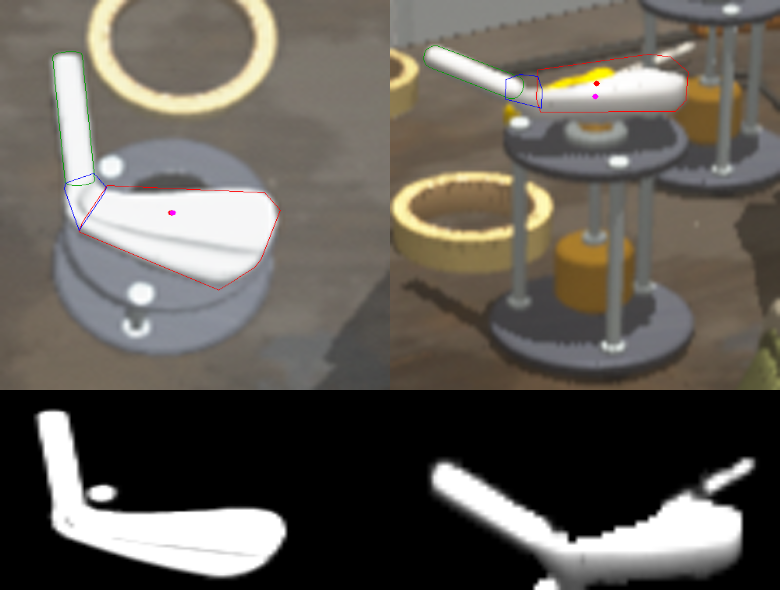

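View pics/bob_4.png

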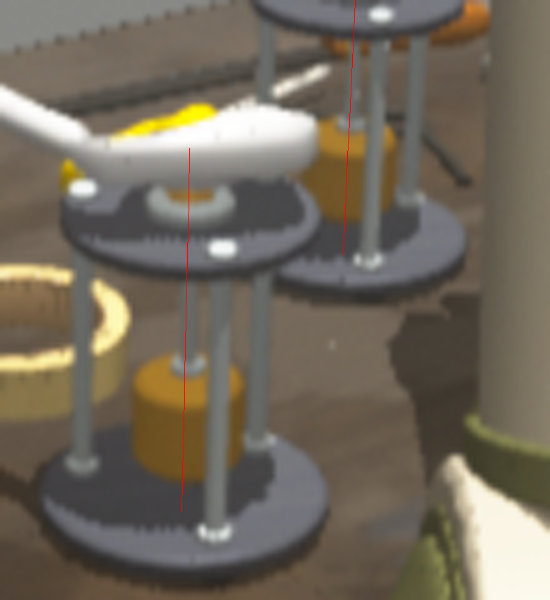

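```bash
python3 -c "
from plant import env,ticket
print(env.sense()['t']); print(ticket.finish_job())"
```

```text
23.0
the job is handed in; nothing more can be done
None
```

I pushed the bright head to the middle of the rocking table and handed the job in at 23 s with the hand well clear. My checks put it close to level, but they don't fully agree and no verdict was given.

**What I did:** I made two light pushes on the toe edge and one on the slanting edge with the shut fingertips. The highest wrist force I read was about 3 N. The head was never gripped or lifted.

**Last checks:**
- **Balance point from the head's outline:** the top camera puts it about 2 mm towards the robot (-x) and 0.5 mm left of the axis. The close wrist view puts it within about 0.5 mm. At 0.36–0.5 degree per mm, that is at most about 1 degree of tilt.
- **Hosel slope in the scene view:** this shows about 0.3 degree of tilt towards or away from the robot.
- **Things beside the stand:** the dark head, marker and tape roll were found within 5 mm of where they started, which is close to the network's own error.

**Checks that disagreed:**
- **Network estimates:** they scattered by several mm, from (0.555, 0.038) to (0.562, 0.032) against an axis at about (0.557, 0.031).
- **Bob depth:** a coarse estimate in the scene view hinted at about 2 to 3 degrees of tilt, which would be at or over the 2.3 degree limit. Its error is more than 1 degree, so I gave it little weight.
- **Silhouette tilt fits:** the tilts from these contradicted each other, so I did not use them.

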